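# Swap the empty chilli tub for the full one behind the canisters

### The arm

A 6-joint arm with a two-finger parallel gripper is mounted at the origin on the work surface. World frame = base frame: x ahead of the robot, y to its left, z up, the work surface at z = 0. Lengths are in mm, angles in degrees, forces in N, time in s.
With the tool pointing down it reaches from about 250 to 775 mm from the base axis. Payload 4 kg.
Tool frame: the origin (TCP) lies between the finger pads; the fingertips stand 8 mm ahead of it and the grasp point (between the pads) lies 11 mm behind it; z points along the fingers, y is the line along which they close (so a half turn about z gives the same grasp; the last joint's range is limited). The gripper opens to 94 mm and grips with 3 to 60 N. Pads are 16 mm wide; open, the fingers measure 119 mm over their backs; the gripper's body (75 mm by 177 mm) begins 78 mm behind the grasp point.
Start: joints at [68.119, 4.996, 78.535, -0, 96.463, -5.907], TCP at [151.37, 528.778, 213.506] pointing down, gripper open.
Joint ranges: [-177.83, 177.83], [-43.37, 116.18], [15.69, 146.23], [-61.86, 241.86], [9.47, 152.12], [-147.06, 147.06]. Speed limits (degrees/s): [159.86, 159.86, 180, 180, 180, 180].

### API

Orientations are given as [roll, pitch, yaw] about the fixed x, y, z axes, in that order (R = Rz(yaw) Ry(pitch) Rx(roll)).
In Python, from bench import robot gives the robot as it stands.
- The arm moves only by the tool move_arm, never from a script. Its argument "targets" is a list of rows, each an object of numbers: "dx", "dy", "dz": the shift along the tool's x, y, z as a fraction of full scale; "rx", "ry", "rz": the turn, a rotation vector about the tool's x, y, z as a fraction of full scale; "grip": the opening, from 0 (shut) to 1 (fully open). In form: [{"dx": .., "dy": .., "dz": .., "rx": .., "ry": .., "rz": .., "grip": ..}, ...]. A call has 1 to 10 rows; each row shifts and turns the commanded pose from where the row before left it, along the tool's axes as they then stand; what a row does not reach is not made up. Full scale, the value 1, is 0.025 m for a shift and 0.12 rad for a turn. A row lasts 1/10 s, in which the tool goes at most 50 mm and 8.59 degrees, less where a joint would pass 70% of its speed; a pose out of reach is approached as far as the arm can. A call with a number of a shift or a turn outside -1 to 1 is refused whole. A call with a gripper value outside its range is refused whole. The fingers move at their own pace and stop on an object; "newtons" is the grip in N (left out, the last holds). Time passes only in rows, so rows that do not move let the fingers close. It gives the time, the measured TCP pose, the force, the opening and the grip force at its end, in the units of the state.
- robot.get_obs(): the state, without advancing time (a new reading comes with each control period).
- robot.grab_frame(name): name is "scene" or "side" or "wrist"; returns a dict with "frame" (420x560x3 uint8, red, green, blue), "range_z" (420x560 float32, mm along the optical axis (not along the pixel's ray), 0 where there is no reading), "vfov" (degrees; the focal length in pixels is half the picture's height over the tangent of half this angle, whatever the lens; pixels are square), "cx", "cy" (the principal point, pixels), "T" (4x4, takes a point from camera to world coordinates). Camera axes: x right, y up, looking along -z (the intrinsics and any distortion apply to the point x, -y, -z); pixel columns grow to the right and rows downward; lengths in mm; the calibration is good to about 2 mm. A picture is of the moment at which its call begins.
- robot.finish_job(): hands the job in; it is judged then, once.
The state is a dict: "t": time; "qpos": joint angles; "qvel": joint speeds; "joint_efforts": joint torques, N m; "tool_pos": TCP position; "ee_rot": TCP orientation; "wrist_force": force on the tool from outside, world axes, zero at the start; "torque": the same for the moment, N m; "grip_width": finger opening in mm; "gripper_force": force on a finger pad.
Only numpy, scipy, OpenCV 4.12 (cv2) and the standard library are available. Lean on these libraries where they do the work, as an engineer would, in place of code of your own. Each camera call takes 0.05 s, during which the arm holds its last target. There are 200 camera calls.

### The job

The open chilli tub on the blue saucer is empty: stand it upright in the middle of the aluminium bowl for washing, and bring the full red-lidded tub from the rack to stand in the middle of the saucer instead. The two tall canisters block the full tub, so before touching it stand both of them aside on the yellow cutting board; once the full tub is on the saucer, put each canister back upright exactly where it stood at first. Leave the green-lidded and black-lidded tubs where they are, and tip nothing over.

Things in the scene. Friction and masses are not known exactly. Their poses are not given: they have to be found in the camera images.
- canister_blue_center (a point): Upright straight canister, 56 mm in diameter (its lid 58 mm), 175 mm high, about 350 g, closed, rigid. Metal-grey body with two thin blue bands and a blue lid. In the rack's front row beside the other canister (axes 74 mm apart), left or right. The point is its centre, half-way up (87.5 mm above its underside); z is its axis, up.
- canister_orange_center (a point): Upright straight canister, 56 mm in diameter (its lid 58 mm), 175 mm high, about 350 g, closed, rigid. White body with two thin orange bands and an orange lid. In the rack's front row beside the other canister (axes 74 mm apart), left or right. The point is its centre, half-way up (87.5 mm above its underside); z is its axis, up.
- tub_red_center (a point): Round white tub with a red lid and a red band, 58 mm in diameter (lid 60 mm, the top 14 mm), 72 mm high with its lid on, about 220 g. Full; mid rear row, behind both canisters, 10 mm from the tub on either side; once they are gone it can be gripped front to back (along the rack's x), 47 mm free to the rear lip. The point is its centre, half-way up (36 mm above its underside); z is its axis, up.
- tub_empty_center (a point): The empty tub: the same round white tub with a red band but without lid and open at the top, 58 mm in diameter, 58 mm high, wall 3 mm, about 60 g, stiff. It stands on the blue saucer. The point is its centre, half-way up (29 mm above its underside); z is its axis, up.
- tub_green_center (a point): Round white tub with a green lid and a green band, 58 mm in diameter (lid 60 mm, the top 14 mm), 72 mm high with its lid on, about 220 g. A bystander in the rear row beside the red-lidded tub, on the left or the right; not to be moved. The point is its centre, half-way up (36 mm above its underside); z is its axis, up.
- tub_black_center (a point): Round white tub with a black lid and a black band, 58 mm in diameter (lid 60 mm, the top 14 mm), 72 mm high with its lid on, about 220 g. A bystander in the rear row beside the red-lidded tub, on the other side; not to be moved. The point is its centre, half-way up (36 mm above its underside); z is its axis, up.
- rack: Condiment rack, fixed: a low aluminium tray 175 mm deep (its x axis, which points away from the robot) and 216 mm wide (its y axis), with a 3 mm floor, an 18 mm high lip all round and a 62 mm high bent-wire handle at each short end. The origin is the centre of its underside. The canisters stand 47 mm in front of the centre (x = -47), 37 mm to either side; the tubs stand 11 mm behind it.
- saucer: Blue ceramic saucer, fixed, 128 mm across and 14 mm high, flat inside for about 90 mm across, its floor 4 mm above its underside. The origin is the centre of its underside. The empty tub stands on it at the start.
- bowl: Round aluminium bowl, fixed, 190 mm across the rim and 60 mm high, its flat floor 116 mm across and 4 mm above its underside, the wall flaring outwards. The origin is the centre of its underside. Empty at the start.
- board: Yellow plastic cutting board, fixed, lying flat: 250 mm long (its y axis), 145 mm wide (its x axis), 12 mm thick. The origin is the centre of its underside. Empty at the start; this is the side area for the canisters, anywhere on it that they stand safely.

How it is judged (in metres and radians):
On the way, in this order (a step that is already met when the one before it is completed fails the run):
1. both canisters stand upright on the yellow board while the red-lidded tub is still where it was (x of canister_blue_center in the frame of board between -0.07 and 0.07 m and y of canister_blue_center in the frame of board between -0.122 and 0.122 m and z of canister_blue_center in the frame of board between 0.092 and 0.107 m and angle between each of canister_blue_center, canister_orange_center's own z axis and vertical below 0.12 rad and x of canister_orange_center in the frame of board between -0.07 and 0.07 m and y of canister_orange_center in the frame of board between -0.122 and 0.122 m and z of canister_orange_center in the frame of board between 0.092 and 0.107 m and distance of tub_red_center from where it was at the start of the episode below 0.02 m), for 0.2 s.
2. the red-lidded tub stands in the middle of the blue saucer, the empty tub gone from it, and both canisters are still on the board (horizontal distance between tub_red_center and saucer below 0.013 m and z of tub_red_center in the frame of saucer below 0.046 m and angle between tub_red_center's own z axis and vertical below 0.1 rad and x of canister_blue_center in the frame of board between -0.07 and 0.07 m and y of canister_blue_center in the frame of board between -0.122 and 0.122 m and z of canister_blue_center in the frame of board between 0.092 and 0.107 m and angle between each of canister_blue_center, canister_orange_center's own z axis and vertical below 0.12 rad and x of canister_orange_center in the frame of board between -0.07 and 0.07 m and y of canister_orange_center in the frame of board between -0.122 and 0.122 m and z of canister_orange_center in the frame of board between 0.092 and 0.107 m and horizontal distance between tub_empty_center and saucer above 0.08 m), for 0.2 s.
At the end, for the whole second after the job is handed in: Red-lidded tub upright in the saucer within 13 mm of its centre; empty tub upright in the bowl within 35 mm of its centre; each canister upright within 14 mm of its first place; green- and black-lidded tubs within 20 mm of theirs; all released and at rest (horizontal distance between tub_red_center and saucer below 0.013 m and z of tub_red_center in the frame of saucer below 0.046 m and angle between tub_red_center's own z axis and vertical below 0.1 rad and horizontal distance between tub_empty_center and bowl below 0.035 m and z of tub_empty_center in the frame of bowl below 0.045 m and angle between tub_empty_center's own z axis and vertical below 0.15 rad and distance of each of canister_blue_center, canister_orange_center from where it was at the start of the episode below 0.014 m and angle between each of canister_blue_center, canister_orange_center's own z axis and vertical below 0.08 rad and linear speed of each of canister_blue, canister_orange, tub_red, tub_empty below 0.02 m/s and distance of each of tub_green_center, tub_black_center from where it was at the start of the episode below 0.02 m); the robot touches nothing.
It fails at once if a canister or one of the four tubs is tipped over (beyond about 35 degrees) (angle between any of canister_blue_center, canister_orange_center, tub_green_center, tub_black_center, tub_red_center, tub_empty_center's own z axis and vertical above 0.6 rad).
It fails at once if the green-lidded or black-lidded tub is shoved or carried off (more than 30 mm) (distance of any of tub_green_center, tub_black_center from where it was at the start of the episode above 0.03 m).
It also fails if it takes over 134 s, if anything falls off the work surface, if the arm or the gripper's body presses on something with over 40 N, if the wrist force passes 120 N, or if a joint passes its speed limit or range.

## Working session

There is one attempt and no reset: what is moved stays moved. The work goes in short steps, Python scripts to look and compute and a tool call to move; the robot and the scene stay as the last step left them, time stands still between calls to the robot, and variables do not carry over. Pictures are saved under pics/ and viewed, at most 14 in all, crops included, and the job is handed in when it is done.

Besides the shell and the picture viewer there is one more tool, called as a command line: name --argument value ..., lists and objects as JSON in quotes. move_arm: Moves the arm, as the interface text tells. Its arguments: {"type":"object","properties":{"targets":{"type":"array"},"newtons":{"type":"number"}},"required":["targets"]}

```bash
ls; mkdir -p pics
python3 - <<'E'
from bench import robot
import cv2,numpy as np
print(robot.get_obs())
for n in ("scene","side"):
    f=robot.grab_frame(n); cv2.imwrite(f"pics/{n}0.png",f["frame"][:,:,::-1]); np.savez(f"pics/{n}0.npz",**f)
    print(n,{k:v for k,v in f.items() if k not in("frame","range_z")})
E
```

```text
pics
{'t': 0.0, 'qpos': array([ 6.81180452e+01,  5.03934125e+00,  7.86243572e+01, -2.08389317e-03,
        9.64620563e+01, -5.90719884e+00]), 'qvel': array([-0.0066265 , -0.00272332,  0.040041  , -0.04111257, -0.01309643,
       -0.06333334]), 'joint_efforts': array([ 2.44512721e-04, -3.40177345e+01, -3.02427256e+01,  7.16694701e-02,
        3.28834250e-02, -1.71758115e-04]), 'tool_pos': array([151.18550857, 528.26165778, 212.30537182]), 'ee_rot': array([-1.79874700e+02, -1.08821924e-02,  1.64025000e+02]), 'wrist_force': array([ 0.09513421,  1.0255162 , -0.38457715]), 'torque': array([-0.05993665,  0.01360703,  0.01070692]), 'gripper_force': 0.0, 'grip_width': 93.82853997284334}
scene {'vfov': 55.61538060906405, 'cx': 276.624506081329, 'cy': 209.38540318646827, 'T': array([[ 8.05839798e-01, -3.52689265e-01,  4.75639047e-01,
         9.71684010e+02],
       [ 5.91859218e-01,  4.55304063e-01, -6.65132225e-01,
        -5.45489980e+02],
       [ 1.80246052e-02,  8.17501372e-01,  5.75644526e-01,
         5.44287859e+02],
       [ 0.00000000e+00,  0.00000000e+00,  0.00000000e+00,
         1.00000000e+00]])}
side {'vfov': 48.45276070789117, 'cx': 281.0158134161802, 'cy': 215.10543862317346, 'T': array([[ 9.34636748e-01,  2.49558104e-01, -2.53327656e-01,
         2.93194081e+02],
       [-3.54906741e-01,  6.10042794e-01, -7.08441243e-01,
        -7.67373473e+02],
       [-2.22565422e-02,  7.52042913e-01,  6.58738267e-01,
         7.99844495e+02],
       [ 0.00000000e+00,  0.00000000e+00,  0.00000000e+00,
         1.00000000e+00]])}
```

View pics/scene0.png

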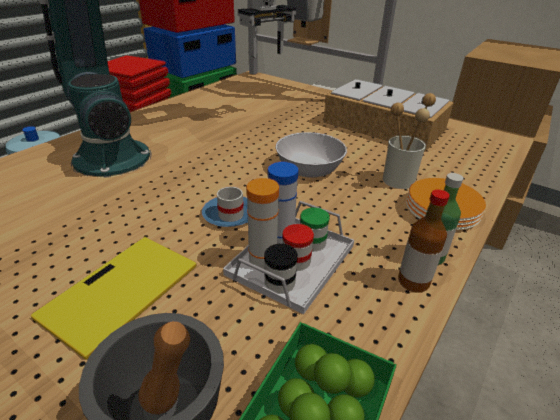

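View pics/side0.png

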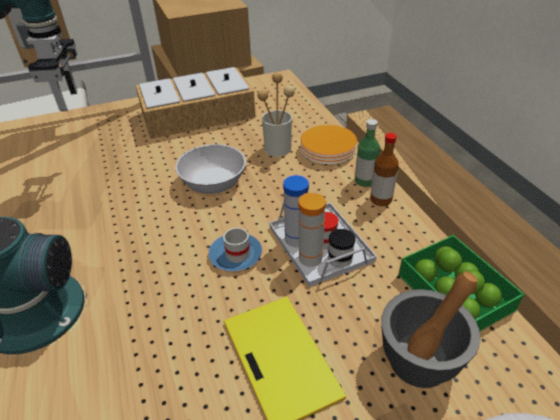

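Scene view: board lower left (~(118,290)), saucer with the empty tub (228,205), bowl (310,155), rack in the middle with the orange canister (263,190) and blue canister (283,175) lids. Tubs: black (281,260), red (297,240), green (314,220). Next I measure with depth and colour.

```bash
cat > h.py <<'E'
import numpy as np,cv2
def cloud(f):
    H,W=f["range_z"].shape; fl=H/2/np.tan(np.radians(float(f["vfov"]))/2)
    v,u=np.mgrid[:H,:W]; d=f["range_z"]
    P=np.stack([(u-f["cx"])/fl*d,-(v-f["cy"])/fl*d,-d,np.ones_like(d)],-1)@np.asarray(f["T"]).T
    P=P[...,:3].copy(); P[d==0]=np.nan
    return P,cv2.cvtColor(f["frame"],cv2.COLOR_RGB2HSV)
def circ(p):
    A=np.c_[2*p,np.ones(len(p))]; s=np.linalg.lstsq(A,(p**2).sum(1),rcond=None)[0]
    return s[:2],np.sqrt(s[2]+s[:2]@s[:2])
E
python3 - <<'E'
from h import *
col={"blue":(100,125,120,60),"orange":(5,19,150,120),"red":(-5,4,150,90),"green":(50,80,120,60),"yellow":(25,33,180,100)}
for n in("scene","side"):
    f=np.load(f"pics/{n}0.npz"); P,h=cloud(f); H=h[...,0].astype(int); H=np.where(H>170,H-180,H)
    ws=(P[...,0]>150)&(P[...,0]<800)&(abs(P[...,1])<600)
    tab=P[300:,:200][...,2]; 
    def m(c,lo,hi):
        a=col[c]; return (H>=a[0])&(H<=a[1])&(h[...,1]>a[2])&(h[...,2]>a[3])&(P[...,2]>lo)&(P[...,2]<hi)&ws
    def rep(name,k):
        p=P[k]
        if len(p)<8: print(n,name,"few",len(p)); return
        q=p[:,:2].astype(np.float32); c,r=cv2.minEnclosingCircle(q); print(n,name,len(p),"z",np.percentile(p[:,2],[5,50,95]).round(1),"med",np.median(q,0).round(1),"encl",np.round(c,1),round(r,1))
    rep("blue",m("blue",172,190)); rep("orange",m("orange",172,190)); rep("red",m("red",70,85)); rep("green",m("green",70,85))
    rep("saucer",m("blue",2,25))
    k=m("yellow",5,20); q=P[k][:,:2].astype(np.float32); print(n,"board",cv2.minAreaRect(q),np.median(P[k][:,2]))
    print("table z",np.nanmedian(P[...,2][ws&(P[...,2]<8)]))
    # black lid, by location
    rep("black",(h[...,2]<70)&(P[...,2]>70)&(P[...,2]<82)&ws&(P[...,0]>450)&(P[...,1]<100))
E
```

```text
scene blue 438 z [173.4 178.6 179.8] med [603.7 -15.2] encl [601.9  -9.9] 29.7
scene orange 481 z [176.3 178.7 179.7] med [610.3 -83.3] encl [607.9 -80.8] 28.9
scene red 502 z [73.2 75.7 77. ] med [663.9 -45. ] encl [662.  -41.8] 30.0
scene green 408 z [73.3 75.8 77.2] med [659.9  23. ] encl [657.2  25.7] 29.4
scene saucer 114 z [ 4.   6.3 12.5] med [418.  -23.1] encl [444.3  -5.1] 58.1
scene board ((451.08673095703125, -298.5378112792969), (145.43536376953125, 248.6771697998047), 3.9145097732543945) 12.702303007431851
table z 1.0128953852324685
scene black 1567 z [70.7 75.6 81. ] med [ 667.7 -343.5] encl [ 681.7 -218.2] 244.7
side blue 339 z [174.1 177.8 179.9] med [598.6 -14.1] encl [601.2 -11.6] 29.2
side orange 393 z [175.4 177.8 179.9] med [606.5 -83.2] encl [608.2 -81.8] 29.5
side red 187 z [72.2 74.8 77. ] med [670.7 -50.6] encl [668.9 -46. ] 28.9
side green few 0
side saucer 178 z [ 2.8  5.6 11.7] med [422.3 -19.6] encl [4.492e+02 2.000e-01] 58.2
side board ((448.4246826171875, -300.3746643066406), (140.58770751953125, 248.2360382080078), 2.9414634704589844) 11.93202770205221
table z 0.19066741462359005
side black 946 z [70.9 75.1 81.1] med [ 675.8 -342.6] encl [ 686.1 -280.5] 199.8
```

Run:
```python
from h import *
from scipy.optimize import least_squares
def reg(p,cx,cy,R): return p[np.hypot(p[:,0]-cx,p[:,1]-cy)<R]
al={}
for n in("scene","side"):
    f=np.load(f"pics/{n}0.npz"); P,h=cloud(f); dz=1.0 if n=="scene" else .2
    p=P.reshape(-1,3); p=p[np.isfinite(p[:,0])]; p[:,2]-=dz
    b=(h[...,0]>95)&(h[...,0]<125)&(h[...,1]>100); q=P[b&np.isfinite(P[...,0])]; q=reg(q,445,0,90); q=q[(q[:,2]<20)]
    o=q[np.hypot(q[:,0]-446,q[:,1]+2)>50]; r=least_squares(lambda s:np.hypot(o[:,0]-s[0],o[:,1]-s[1])-60,[446,-2],loss="soft_l1").x
    print(n,"saucer bbox",q.min(0).round(),q.max(0).round(),"fit",r.round(1),len(o))
    t=reg(p,445,0,45); t=t[(t[:,2]>56)&(t[:,2]<66)]; print(" tub rim",len(t),np.round(cv2.minEnclosingCircle(t[:,:2].astype(np.float32))[0],1),t.min(0).round(),t.max(0).round())
    w=p[(p[:,0]>350)&(p[:,0]<650)&(p[:,1]>80)&(p[:,1]<400)&(p[:,2]>54)&(p[:,2]<64)]
    c,R=cv2.minEnclosingCircle(w[:,:2].astype(np.float32)); print(" bowl",len(w),np.round(c,1),R,circ(w[:,:2]))
    a=p[(p[:,0]>250)&(p[:,0]<720)&(p[:,1]>-560)&(p[:,1]<-120)&(p[:,2]>40)]; print(" tall near board",a.min(0).round(),a.max(0).round(),len(a))
    k=reg(p,668,-112,45); k=k[(k[:,2]>70)&(k[:,2]<80)]; print(" black",np.round(cv2.minEnclosingCircle(k[:,:2].astype(np.float32)),1) if 0 else (k.min(0).round(),k.max(0).round()))
```

```text
scene saucer bbox [386. -61.   3.] [505.  59.  16.] fit [449.1   2.7] 164
 tub rim 155 [453.7  -4.4] [425. -34.  56.] [483.  25.  64.]
 bowl 458 [473.1 306.7] 99.56363677978516 (array([472.81733952, 303.45115923]), np.float64(93.20773479971808))
 tall near board [ 606. -484.   40.] [ 720. -120.  160.] 8380
 black (array([ 625., -139.,   70.]), array([700., -67.,  80.]))
side saucer bbox [389. -60.   1.] [510.  57.  17.] fit [4.479e+02 1.000e-01] 318
 tub rim 153 [457.5  -3.3] [427. -34.  56.] [483.  28.  65.]
 bowl 401 [474.  303.9] 98.88253021240234 (array([474.28139464, 303.27382081]), np.float64(93.29759670125966))
 tall near board [ 607. -485.   40.] [ 720. -120.  185.] 5269
 black (array([ 626., -140.,   70.]), array([700., -67.,  80.]))
```

move_arm --targets '[{"dx": 0, "dz": -0.5, "rz": 1, "grip": 1}, {"rz": 1}, {"rz": 1}, {"rz": 1}, {"rz": 1}, {"rz": 1}, {"rz": 1}, {"rz": 1}, {"rz": 1}, {"rz": 1}]' --newtons 25

```text
schema error: expected keys dx, dy, dz, rx, ry, rz, grip
```

move_arm --targets '[{"dx": 0, "dy": 0, "dz": -0.5, "rx": 0, "ry": 0, "rz": 1, "grip": 1}, {"dx": 0, "dy": 0, "dz": -0.5, "rx": 0, "ry": 0, "rz": 1, "grip": 1}, {"dx": 0, "dy": 0, "dz": 0, "rx": 0, "ry": 0, "rz": 1, "grip": 1}, {"dx": 0, "dy": 0, "dz": 0, "rx": 0, "ry": 0, "rz": 1, "grip": 1}, {"dx": 0, "dy": 0, "dz": 0, "rx": 0, "ry": 0, "rz": 1, "grip": 1}, {"dx": 0, "dy": 0, "dz": 0, "rx": 0, "ry": 0, "rz": 1, "grip": 1}, {"dx": 0, "dy": 0, "dz": 0, "rx": 0, "ry": 0, "rz": 1, "grip": 1}, {"dx": 0, "dy": 0, "dz": 0, "rx": 0, "ry": 0, "rz": 1, "grip": 1}, {"dx": 0, "dy": 0, "dz": 0, "rx": 0, "ry": 0, "rz": 1, "grip": 1}, {"dx": 0, "dy": 0, "dz": 0, "rx": 0, "ry": 0, "rz": 1, "grip": 1}]' --newtons 25

```text
t: 1.1
tool_pos: [151.3, 528.5, 237.8]
ee_rot: [-180.0, 0.1, 95.0]
wrist_force: [-0.1, -0.5, 0.3]
grip_width: 93.4
gripper_force: 0.0
```

move_arm --targets '[{"dx": -1, "dy": 0.62, "dz": 0, "rx": 0, "ry": 0, "rz": 0, "grip": 1}, {"dx": -1, "dy": 0.62, "dz": 0, "rx": 0, "ry": 0, "rz": 0, "grip": 1}, {"dx": -1, "dy": 0.62, "dz": 0, "rx": 0, "ry": 0, "rz": 0, "grip": 1}, {"dx": -1, "dy": 0.62, "dz": 0, "rx": 0, "ry": 0, "rz": 0, "grip": 1}, {"dx": -1, "dy": 0.62, "dz": 0, "rx": 0, "ry": 0, "rz": 0, "grip": 1}, {"dx": -1, "dy": 0.62, "dz": 0, "rx": 0, "ry": 0, "rz": 0, "grip": 1}, {"dx": -1, "dy": 0.62, "dz": 0, "rx": 0, "ry": 0, "rz": 0, "grip": 1}, {"dx": -1, "dy": 0.62, "dz": 0, "rx": 0, "ry": 0, "rz": 0, "grip": 1}, {"dx": -1, "dy": 0.62, "dz": 0, "rx": 0, "ry": 0, "rz": 0, "grip": 1}, {"dx": -1, "dy": 0.62, "dz": 0, "rx": 0, "ry": 0, "rz": 0, "grip": 1}]'

```text
t: 2.1
tool_pos: [329.0, 292.9, 238.0]
ee_rot: [-180.0, 0.0, 95.3]
wrist_force: [-1.0, -0.1, 0.4]
grip_width: 94.0
gripper_force: 0.0
```

move_arm --targets '[{"dx": -1, "dy": 0.62, "dz": -0.1, "rx": 0, "ry": 0, "rz": 0, "grip": 1}, {"dx": -1, "dy": 0.62, "dz": -0.1, "rx": 0, "ry": 0, "rz": 0, "grip": 1}, {"dx": -1, "dy": 0.62, "dz": -0.1, "rx": 0, "ry": 0, "rz": 0, "grip": 1}, {"dx": -1, "dy": 0.62, "dz": -0.1, "rx": 0, "ry": 0, "rz": 0, "grip": 1}, {"dx": -1, "dy": 0.62, "dz": -0.1, "rx": 0, "ry": 0, "rz": 0, "grip": 1}, {"dx": -1, "dy": 0.62, "dz": -0.1, "rx": 0, "ry": 0, "rz": 0, "grip": 1}, {"dx": -1, "dy": 0.62, "dz": -0.1, "rx": 0, "ry": 0, "rz": 0, "grip": 1}, {"dx": -1, "dy": 0.62, "dz": -0.1, "rx": 0, "ry": 0, "rz": 0, "grip": 1}, {"dx": -1, "dy": 0.62, "dz": -0.1, "rx": 0, "ry": 0, "rz": 0, "grip": 1}, {"dx": -1, "dy": 0.62, "dz": 0, "rx": 0, "ry": 0, "rz": 0, "grip": 1}]'

```text
t: 3.1
tool_pos: [506.5, 58.3, 260.8]
ee_rot: [-180.0, -0.0, 95.3]
wrist_force: [0.2, 0.5, 0.4]
grip_width: 93.8
gripper_force: 0.0
```

Run:
```python
from bench import robot
from h import *
f=robot.grab_frame("wrist"); cv2.imwrite("pics/w1.png",f["frame"][:,:,::-1]); np.savez("pics/w1.npz",**f)
print(f["T"].round(2),f["vfov"],robot.get_obs()["tool_pos"])
```

```text
[[ 1.0000e+00 -9.0000e-02 -2.0000e-02  5.0071e+02]
 [ 9.0000e-02  9.7000e-01  2.4000e-01  1.2842e+02]
 [-0.0000e+00 -2.4000e-01  9.7000e-01  4.3169e+02]
 [ 0.0000e+00  0.0000e+00  0.0000e+00  1.0000e+00]] 66.19349248930604 [508.60061178  54.81279609 259.84799613]
```

View pics/w1.png

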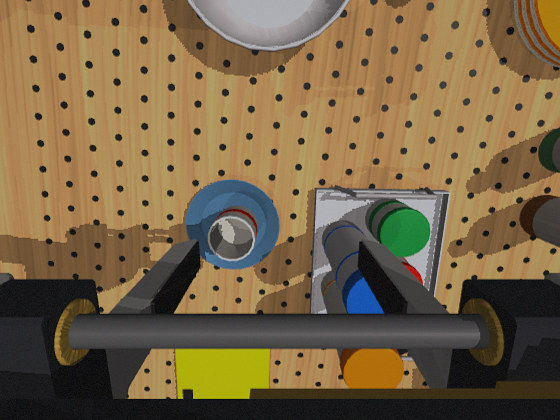

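Wrist view: saucer at (232,225) with the tub inside at (233,237), bowl edge at the top, rack at right with green (404,230), blue (368,295) and orange (375,365) lids. I'll measure the saucer and tub here.

Run:
```python
from h import *
from scipy.optimize import least_squares
f=np.load("pics/w1.npz"); P,h=cloud(f); ok=np.isfinite(P[...,0])
s=ok&(h[...,0]>95)&(h[...,0]<125)&(h[...,1]>90)&(P[...,2]<20)&(np.hypot(P[...,0]-448,P[...,1])<80)
q=P[s]; c,r=cv2.minEnclosingCircle(q[:,:2].astype(np.float32)); print("saucer",np.round(c,1),r,q.min(0).round(1),q.max(0).round(1))
hull=cv2.convexHull(q[:,:2].astype(np.float32))[:,0]; print("hull circ",circ(hull))
p=P[ok]; t=p[(np.hypot(p[:,0]-452,p[:,1])<45)&(p[:,2]>58)&(p[:,2]<66)]; print("tub rim",len(t),cv2.minEnclosingCircle(t[:,:2].astype(np.float32)),np.median(t[:,2]))
hu=cv2.convexHull(t[:,:2].astype(np.float32))[:,0]; print(circ(hu))
g=P[ok&(h[...,0]>45)&(h[...,0]<85)&(h[...,1]>120)&(P[...,2]>72)&(P[...,2]<79)]; print("green",cv2.minEnclosingCircle(g[:,:2].astype(np.float32)))
b=P[ok&(h[...,0]>5)&(h[...,0]<19)&(h[...,1]>150)&(P[...,2]>174)&(P[...,2]<182)]; print("orange",cv2.minEnclosingCircle(b[:,:2].astype(np.float32)))
w=p[(np.hypot(p[:,0]-473,p[:,1]-303)<120)&(p[:,2]>55)&(p[:,2]<64)]; print("bowl",circ(w[:,:2]))
# rack left side edge orientation: lip points
k=p[(p[:,2]>14)&(p[:,2]<22)&(p[:,0]>520)&(p[:,0]<570)&(p[:,1]<60)&(p[:,1]>-150)]; print("front lip",len(k),cv2.fitLine(k[:,:2].astype(np.float32),cv2.DIST_HUBER,0,.01,.01).ravel())
```

```text
saucer [448.9   2.5] 66.06301879882812 [386.8 -62.8  -2.6] [512.   66.3  15.6]
hull circ (array([ 4.49406147e+02, -1.23524800e-01]), np.float64(62.82666287107477))
tub rim 393 ((454.62481689453125, -2.79160737991333), 29.05042266845703) 61.409702369077195
(array([454.67146135,  -2.60394406]), np.float64(28.595379624210775))
green ((656.6602783203125, 27.526582717895508), 29.425878524780273)
orange ((608.509521484375, -79.81771850585938), 29.560054779052734)
bowl (array([473.84667072, 302.65400532]), np.float64(91.774675656944))
front lip 226 [ 7.0653133e-02 -9.9750096e-01  5.6278601e+02 -2.0134941e+01]
```

move_arm --targets '[{"dx": -1, "dy": 0.66, "dz": 0, "rx": 0, "ry": 0, "rz": 0, "grip": 1}, {"dx": -1, "dy": 0.66, "dz": 0, "rx": 0, "ry": 0, "rz": 0, "grip": 1}, {"dx": -1, "dy": 0.66, "dz": 0, "rx": 0, "ry": 0, "rz": 0, "grip": 1}, {"dx": -1, "dy": 0.66, "dz": 0, "rx": 0, "ry": 0, "rz": 0, "grip": 1}, {"dx": -0.5, "dy": 0.5, "dz": 0, "rx": 0, "ry": 0, "rz": 0, "grip": 1}, {"dx": 0, "dy": 0, "dz": 0, "rx": 0, "ry": 0, "rz": 0, "grip": 1}]'

```text
t: 3.75
tool_pos: [595.1, -47.0, 259.1]
ee_rot: [-179.9, -0.0, 95.1]
wrist_force: [0.7, -0.1, -0.4]
grip_width: 94.0
gripper_force: 0.0
```

move_arm --targets '[{"dx": -0.71, "dy": 0.2, "dz": 0, "rx": 0, "ry": 0, "rz": 0, "grip": 1}, {"dx": -0.71, "dy": 0.2, "dz": 0.5, "rx": 0, "ry": 0, "rz": 0, "grip": 1}, {"dx": 0, "dy": 0, "dz": 0.5, "rx": 0, "ry": 0, "rz": 0, "grip": 1}, {"dx": 0, "dy": 0, "dz": 1, "rx": 0, "ry": 0, "rz": 0, "grip": 1}, {"dx": 0, "dy": 0, "dz": 1, "rx": 0, "ry": 0, "rz": 0, "grip": 1}, {"dx": 0, "dy": 0, "dz": 1, "rx": 0, "ry": 0, "rz": 0, "grip": 1}, {"dx": 0, "dy": 0, "dz": 1, "rx": 0, "ry": 0, "rz": 0, "grip": 1}, {"dx": 0, "dy": 0, "dz": 1, "rx": 0, "ry": 0, "rz": 0, "grip": 1}, {"dx": 0, "dy": 0, "dz": 0, "rx": 0, "ry": 0, "rz": 0, "grip": 1}]'

```text
t: 4.65
tool_pos: [603.8, -78.7, 104.9]
ee_rot: [-179.4, -0.2, 95.3]
wrist_force: [-0.9, 0.1, -1.1]
grip_width: 94.1
gripper_force: 0.0
```

move_arm --targets '[{"dx": 0, "dy": 0, "dz": 0, "rx": 0, "ry": 0, "rz": 0, "grip": 0.6}, {"dx": 0, "dy": 0, "dz": 0, "rx": 0, "ry": 0, "rz": 0, "grip": 0.5}, {"dx": 0, "dy": 0, "dz": 0, "rx": 0, "ry": 0, "rz": 0, "grip": 0.4}, {"dx": 0, "dy": 0, "dz": 0, "rx": 0, "ry": 0, "rz": 0, "grip": 0.4}, {"dx": 0, "dy": 0, "dz": 0, "rx": 0, "ry": 0, "rz": 0, "grip": 0.4}]' --newtons 25

```text
t: 5.15
tool_pos: [608.2, -80.0, 111.9]
ee_rot: [179.9, 0.0, 95.3]
wrist_force: [0.5, -0.0, 4.9]
grip_width: 57.8
gripper_force: 24.7
```

move_arm --targets '[{"dx": 0, "dy": 0, "dz": 0, "rx": 0, "ry": 0, "rz": 0, "grip": 0.4}, {"dx": 0, "dy": 0, "dz": -0.3, "rx": 0, "ry": 0, "rz": 0, "grip": 0.4}, {"dx": 0, "dy": 0, "dz": -0.7, "rx": 0, "ry": 0, "rz": 0, "grip": 0.4}, {"dx": 0, "dy": 0, "dz": -1, "rx": 0, "ry": 0, "rz": 0, "grip": 0.4}, {"dx": 0, "dy": 0, "dz": -1, "rx": 0, "ry": 0, "rz": 0, "grip": 0.4}, {"dx": 0, "dy": 0, "dz": -1, "rx": 0, "ry": 0, "rz": 0, "grip": 0.4}, {"dx": -0.4, "dy": -0.3, "dz": 0, "rx": 0, "ry": 0, "rz": 0, "grip": 0.4}, {"dx": -0.8, "dy": -0.5, "dz": 0, "rx": 0, "ry": 0, "rz": 0, "grip": 0.4}, {"dx": -1, "dy": -0.7, "dz": 0, "rx": 0, "ry": 0, "rz": 0, "grip": 0.4}, {"dx": -1, "dy": -0.7, "dz": 0, "rx": 0, "ry": 0, "rz": 0, "grip": 0.4}]'

```text
t: 6.15
tool_pos: [558.3, -165.5, 208.2]
ee_rot: [-179.8, -0.1, 95.3]
wrist_force: [0.2, 0.2, -3.8]
grip_width: 57.8
gripper_force: 25.0
```

move_arm --targets '[{"dx": -1, "dy": -0.7, "dz": 0, "rx": 0, "ry": 0, "rz": 0, "grip": 0.4}, {"dx": -1, "dy": -0.7, "dz": 0, "rx": 0, "ry": 0, "rz": 0, "grip": 0.4}, {"dx": -1, "dy": -0.7, "dz": 0, "rx": 0, "ry": 0, "rz": 0, "grip": 0.4}, {"dx": -1, "dy": -0.7, "dz": 0, "rx": 0, "ry": 0, "rz": 0, "grip": 0.4}, {"dx": -1, "dy": -0.7, "dz": 0, "rx": 0, "ry": 0, "rz": 0, "grip": 0.4}, {"dx": -1, "dy": -0.6, "dz": 0, "rx": 0, "ry": 0, "rz": 0, "grip": 0.4}, {"dx": -0.9, "dy": -0.6, "dz": 0, "rx": 0, "ry": 0, "rz": 0, "grip": 0.4}, {"dx": -0.5, "dy": -0.2, "dz": 0, "rx": 0, "ry": 0, "rz": 0, "grip": 0.4}, {"dx": 0, "dy": 0, "dz": 0, "rx": 0, "ry": 0, "rz": 0, "grip": 0.4}, {"dx": 0, "dy": 0, "dz": 0, "rx": 0, "ry": 0, "rz": 0, "grip": 0.4}]'

```text
t: 7.15
tool_pos: [455.2, -359.2, 209.9]
ee_rot: [-180.0, -0.1, 95.3]
wrist_force: [0.6, 0.3, -3.5]
grip_width: 57.7
gripper_force: 25.0
```

move_arm --targets '[{"dx": 0, "dy": 0, "dz": 0.6, "rx": 0, "ry": 0, "rz": 0, "grip": 0.4}, {"dx": 0, "dy": 0, "dz": 1, "rx": 0, "ry": 0, "rz": 0, "grip": 0.4}, {"dx": 0, "dy": 0, "dz": 1, "rx": 0, "ry": 0, "rz": 0, "grip": 0.4}, {"dx": 0, "dy": 0, "dz": 0.6, "rx": 0, "ry": 0, "rz": 0, "grip": 0.4}, {"dx": 0, "dy": 0, "dz": 0.24, "rx": 0, "ry": 0, "rz": 0, "grip": 0.4}, {"dx": 0, "dy": 0, "dz": 0.1, "rx": 0, "ry": 0, "rz": 0, "grip": 0.4}, {"dx": 0, "dy": 0, "dz": 0.06, "rx": 0, "ry": 0, "rz": 0, "grip": 0.4}, {"dx": 0, "dy": 0, "dz": 0, "rx": 0, "ry": 0, "rz": 0, "grip": 0.4}, {"dx": 0, "dy": 0, "dz": 0, "rx": 0, "ry": 0, "rz": 0, "grip": 0.4}]'

```text
t: 8.05
tool_pos: [455.8, -360.6, 122.2]
ee_rot: [179.9, 0.1, 95.3]
wrist_force: [0.6, 0.0, -4.6]
grip_width: 57.4
gripper_force: 25.0
```

move_arm --targets '[{"dx": 0, "dy": 0, "dz": 0.06, "rx": 0, "ry": 0, "rz": 0, "grip": 0.4}, {"dx": 0, "dy": 0, "dz": 0.04, "rx": 0, "ry": 0, "rz": 0, "grip": 0.4}, {"dx": 0, "dy": 0, "dz": 0, "rx": 0, "ry": 0, "rz": 0, "grip": 0.4}]'

```text
t: 8.35
tool_pos: [455.9, -361.0, 120.9]
ee_rot: [179.9, 0.2, 95.3]
wrist_force: [-2.2, 0.9, 5.0]
grip_width: 57.4
gripper_force: 25.0
```

move_arm --targets '[{"dx": 0, "dy": 0, "dz": 0, "rx": 0, "ry": 0, "rz": 0, "grip": 0.65}, {"dx": 0, "dy": 0, "dz": 0, "rx": 0, "ry": 0, "rz": 0, "grip": 0.75}, {"dx": 0, "dy": 0, "dz": 0, "rx": 0, "ry": 0, "rz": 0, "grip": 1}, {"dx": 0, "dy": 0, "dz": 0, "rx": 0, "ry": 0, "rz": 0, "grip": 1}, {"dx": 0, "dy": 0, "dz": -0.5, "rx": 0, "ry": 0, "rz": 0, "grip": 1}, {"dx": 0, "dy": 0, "dz": -1, "rx": 0, "ry": 0, "rz": 0, "grip": 1}, {"dx": 0, "dy": 0, "dz": -1, "rx": 0, "ry": 0, "rz": 0, "grip": 1}, {"dx": 0, "dy": 0, "dz": -1, "rx": 0, "ry": 0, "rz": 0, "grip": 1}, {"dx": 0, "dy": 0, "dz": -1, "rx": 0, "ry": 0, "rz": 0, "grip": 1}]'

```text
t: 9.25
tool_pos: [455.4, -360.1, 233.0]
ee_rot: [180.0, 0.0, 95.3]
wrist_force: [1.3, -0.5, -0.1]
grip_width: 94.3
gripper_force: 0.0
```

Run:
```python
from bench import robot
import cv2
print(robot.get_obs()["tool_pos"])
f=robot.grab_frame("scene"); cv2.imwrite("pics/s2.png",f["frame"][:,:,::-1])
```

```text
[ 455.38380862 -360.06523924  233.00302631]
```

View pics/s2.png

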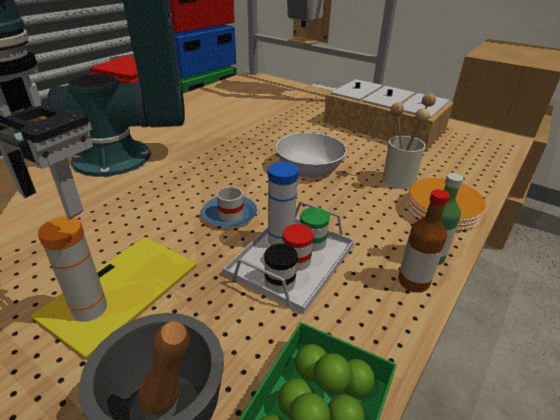

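The orange canister stands upright on the board at (80,270), and the rest is undisturbed. Next is the blue one.

move_arm --targets '[{"dx": 0.5, "dy": 0.3, "dz": -0.4, "rx": 0, "ry": 0, "rz": 0, "grip": 1}, {"dx": 1, "dy": 0.5, "dz": 0, "rx": 0, "ry": 0, "rz": 0, "grip": 1}, {"dx": 1, "dy": 0.5, "dz": 0, "rx": 0, "ry": 0, "rz": 0, "grip": 1}, {"dx": 1, "dy": 0.5, "dz": 0, "rx": 0, "ry": 0, "rz": 0, "grip": 1}, {"dx": 1, "dy": 0.5, "dz": 0, "rx": 0, "ry": 0, "rz": 0, "grip": 1}, {"dx": 1, "dy": 0.5, "dz": 0, "rx": 0, "ry": 0, "rz": 0, "grip": 1}, {"dx": 1, "dy": 0.5, "dz": 0, "rx": 0, "ry": 0, "rz": 0, "grip": 1}, {"dx": 1, "dy": 0.5, "dz": 0, "rx": 0, "ry": 0, "rz": 0, "grip": 1}, {"dx": 1, "dy": 0.5, "dz": 0, "rx": 0, "ry": 0, "rz": 0, "grip": 1}, {"dx": 1, "dy": 0.5, "dz": 0, "rx": 0, "ry": 0, "rz": 0, "grip": 1}]'

```text
t: 10.3
tool_pos: [552.8, -110.1, 239.8]
ee_rot: [-179.9, -0.1, 95.3]
wrist_force: [-0.2, 0.4, -0.2]
grip_width: 94.0
gripper_force: 0.0
```

move_arm --targets '[{"dx": 1, "dy": 0.6, "dz": 0, "rx": 0, "ry": 0, "rz": 0, "grip": 1}, {"dx": 1, "dy": 0.6, "dz": 0, "rx": 0, "ry": 0, "rz": 0, "grip": 1}, {"dx": 1, "dy": 0.6, "dz": 0, "rx": 0, "ry": 0, "rz": 0, "grip": 1}, {"dx": 0.9, "dy": 0.5, "dz": 0, "rx": 0, "ry": 0, "rz": 0, "grip": 1}, {"dx": 0, "dy": 0, "dz": 0, "rx": 0, "ry": 0, "rz": 0, "grip": 1}, {"dx": 0, "dy": 0, "dz": 0, "rx": 0, "ry": 0, "rz": 0, "grip": 1}]'

```text
t: 10.9
tool_pos: [600.7, -9.2, 239.9]
ee_rot: [-179.9, -0.0, 95.4]
wrist_force: [-1.0, 0.7, -0.1]
grip_width: 93.9
gripper_force: 0.0
```

move_arm --targets '[{"dx": 0, "dy": 0, "dz": 0.5, "rx": 0, "ry": 0, "rz": 0, "grip": 1}, {"dx": 0, "dy": 0, "dz": 1, "rx": 0, "ry": 0, "rz": 0, "grip": 1}, {"dx": 0, "dy": 0, "dz": 1, "rx": 0, "ry": 0, "rz": 0, "grip": 1}, {"dx": 0, "dy": 0, "dz": 1, "rx": 0, "ry": 0, "rz": 0, "grip": 1}, {"dx": 0, "dy": 0, "dz": 1, "rx": 0, "ry": 0, "rz": 0, "grip": 1}, {"dx": 0, "dy": 0, "dz": 0.5, "rx": 0, "ry": 0, "rz": 0, "grip": 1}, {"dx": 0, "dy": 0, "dz": 0.2, "rx": 0, "ry": 0, "rz": 0, "grip": 1}, {"dx": 0, "dy": 0, "dz": 0, "rx": 0, "ry": 0, "rz": 0, "grip": 1}, {"dx": 0, "dy": 0, "dz": 0, "rx": 0, "ry": 0, "rz": 0, "grip": 1}]'

```text
t: 11.8
tool_pos: [602.0, -10.5, 112.4]
ee_rot: [179.9, 0.0, 95.2]
wrist_force: [0.1, -0.3, -0.0]
grip_width: 93.9
gripper_force: 0.0
```

move_arm --targets '[{"dx": 0, "dy": 0, "dz": 0, "rx": 0, "ry": 0, "rz": 0, "grip": 0.7}, {"dx": 0, "dy": 0, "dz": 0, "rx": 0, "ry": 0, "rz": 0, "grip": 0.6}, {"dx": 0, "dy": 0, "dz": 0, "rx": 0, "ry": 0, "rz": 0, "grip": 0.4}, {"dx": 0, "dy": 0, "dz": 0, "rx": 0, "ry": 0, "rz": 0, "grip": 0.4}, {"dx": 0, "dy": 0, "dz": 0, "rx": 0, "ry": 0, "rz": 0, "grip": 0.4}]'

```text
t: 12.3
tool_pos: [601.3, -10.1, 111.1]
ee_rot: [180.0, -0.0, 95.3]
wrist_force: [-0.1, -0.9, 1.1]
grip_width: 57.2
gripper_force: 24.5
```

```bash
python3 -c "
from bench import robot
o=robot.get_obs();print(o['tool_pos'],o['ee_rot'],o['grip_width'])"
```

```text
[601.28488552 -10.12992596 111.09549602] [ 1.79996302e+02 -3.25103862e-03  9.52760146e+01] 57.229363280750526
```

move_arm --targets '[{"dx": 0, "dy": 0, "dz": -0.3, "rx": 0, "ry": 0, "rz": 0, "grip": 0.4}, {"dx": 0, "dy": 0, "dz": -0.7, "rx": 0, "ry": 0, "rz": 0, "grip": 0.4}, {"dx": 0, "dy": 0, "dz": -1, "rx": 0, "ry": 0, "rz": 0, "grip": 0.4}, {"dx": 0, "dy": 0, "dz": -1, "rx": 0, "ry": 0, "rz": 0, "grip": 0.4}, {"dx": 0, "dy": 0, "dz": -1, "rx": 0, "ry": 0, "rz": 0, "grip": 0.4}, {"dx": -0.4, "dy": -0.3, "dz": 0, "rx": 0, "ry": 0, "rz": 0, "grip": 0.4}, {"dx": -0.7, "dy": -0.6, "dz": 0, "rx": 0, "ry": 0, "rz": 0, "grip": 0.4}, {"dx": -1, "dy": -0.8, "dz": 0, "rx": 0, "ry": 0, "rz": 0, "grip": 0.4}, {"dx": -1, "dy": -0.8, "dz": 0, "rx": 0, "ry": 0, "rz": 0, "grip": 0.4}, {"dx": -1, "dy": -0.8, "dz": 0, "rx": 0, "ry": 0, "rz": 0, "grip": 0.4}]'

```text
t: 13.3
tool_pos: [526.3, -121.0, 208.6]
ee_rot: [-179.8, -0.1, 95.3]
wrist_force: [0.2, -0.2, -2.7]
grip_width: 58.0
gripper_force: 25.0
```

move_arm --targets '[{"dx": -1, "dy": -0.8, "dz": 0, "rx": 0, "ry": 0, "rz": 0, "grip": 0.4}, {"dx": -1, "dy": -0.8, "dz": 0, "rx": 0, "ry": 0, "rz": 0, "grip": 0.4}, {"dx": -1, "dy": -0.8, "dz": 0, "rx": 0, "ry": 0, "rz": 0, "grip": 0.4}, {"dx": -0.9, "dy": -0.7, "dz": 0, "rx": 0, "ry": 0, "rz": 0, "grip": 0.4}, {"dx": -0.6, "dy": -0.6, "dz": 0, "rx": 0, "ry": 0, "rz": 0, "grip": 0.4}, {"dx": 0, "dy": 0, "dz": 0.5, "rx": 0, "ry": 0, "rz": 0, "grip": 0.4}, {"dx": 0, "dy": 0, "dz": 1, "rx": 0, "ry": 0, "rz": 0, "grip": 0.4}, {"dx": 0, "dy": 0, "dz": 1, "rx": 0, "ry": 0, "rz": 0, "grip": 0.4}, {"dx": 0, "dy": 0, "dz": 0.7, "rx": 0, "ry": 0, "rz": 0, "grip": 0.4}, {"dx": 0, "dy": 0, "dz": 0.3, "rx": 0, "ry": 0, "rz": 0, "grip": 0.4}]'

```text
t: 14.3
tool_pos: [444.5, -238.6, 120.0]
ee_rot: [-179.7, -0.3, 95.3]
wrist_force: [-5.7, 2.2, 18.3]
grip_width: 57.4
gripper_force: 25.0
```

move_arm --targets '[{"dx": 0, "dy": 0, "dz": 0.05, "rx": 0, "ry": 0, "rz": 0, "grip": 0.4}, {"dx": 0, "dy": 0, "dz": 0.05, "rx": 0, "ry": 0, "rz": 0, "grip": 0.4}, {"dx": 0, "dy": 0, "dz": 0, "rx": 0, "ry": 0, "rz": 0, "grip": 0.4}, {"dx": 0, "dy": 0, "dz": 0, "rx": 0, "ry": 0, "rz": 0, "grip": 0.4}]'

```text
t: 14.7
tool_pos: [447.0, -240.3, 121.2]
ee_rot: [180.0, 0.0, 95.3]
wrist_force: [-1.0, 0.6, -3.8]
grip_width: 57.3
gripper_force: 25.0
```

move_arm --targets '[{"dx": 0, "dy": 0, "dz": 0.04, "rx": 0, "ry": 0, "rz": 0, "grip": 0.4}, {"dx": 0, "dy": 0, "dz": 0.02, "rx": 0, "ry": 0, "rz": 0, "grip": 0.4}, {"dx": 0, "dy": 0, "dz": 0, "rx": 0, "ry": 0, "rz": 0, "grip": 0.4}, {"dx": 0, "dy": 0, "dz": 0, "rx": 0, "ry": 0, "rz": 0, "grip": 0.4}]'

```text
t: 15.1
tool_pos: [447.0, -240.5, 119.9]
ee_rot: [180.0, 0.0, 95.3]
wrist_force: [-0.2, -0.5, -1.6]
grip_width: 57.2
gripper_force: 25.0
```

move_arm --targets '[{"dx": 0, "dy": 0, "dz": 0.03, "rx": 0, "ry": 0, "rz": 0, "grip": 0.4}, {"dx": 0, "dy": 0, "dz": 0, "rx": 0, "ry": 0, "rz": 0, "grip": 0.65}, {"dx": 0, "dy": 0, "dz": 0, "rx": 0, "ry": 0, "rz": 0, "grip": 0.75}, {"dx": 0, "dy": 0, "dz": 0, "rx": 0, "ry": 0, "rz": 0, "grip": 1}, {"dx": 0, "dy": 0, "dz": 0, "rx": 0, "ry": 0, "rz": 0, "grip": 1}, {"dx": 0, "dy": 0, "dz": -0.8, "rx": 0, "ry": 0, "rz": 0, "grip": 1}, {"dx": 0, "dy": 0, "dz": -1, "rx": 0, "ry": 0, "rz": 0, "grip": 1}, {"dx": 0, "dy": 0, "dz": -1, "rx": 0, "ry": 0, "rz": 0, "grip": 1}, {"dx": 0, "dy": 0, "dz": -1, "rx": 0, "ry": 0, "rz": 0, "grip": 1}, {"dx": 0, "dy": 0, "dz": -1, "rx": 0, "ry": 0, "rz": 0, "grip": 1}]'

```text
t: 16.1
tool_pos: [446.7, -240.3, 239.6]
ee_rot: [180.0, -0.0, 95.3]
wrist_force: [-0.1, -0.1, -0.9]
grip_width: 94.0
gripper_force: 0.0
```

move_arm --targets '[{"dx": 0.5, "dy": 0.1, "dz": 0, "rx": 0, "ry": 0, "rz": 0, "grip": 1}, {"dx": 1, "dy": 0.1, "dz": 0, "rx": 0, "ry": 0, "rz": 0, "grip": 1}, {"dx": 1, "dy": 0.1, "dz": 0, "rx": 0, "ry": 0, "rz": 0, "grip": 1}, {"dx": 1, "dy": 0.1, "dz": 0, "rx": 0, "ry": 0, "rz": 0, "grip": 1}, {"dx": 1, "dy": 0.1, "dz": 0, "rx": 0, "ry": 0, "rz": 0, "grip": 1}, {"dx": 1, "dy": 0.1, "dz": 0, "rx": 0, "ry": 0, "rz": 0, "grip": 1}, {"dx": 1, "dy": 0.2, "dz": 0.5, "rx": 0, "ry": 0, "rz": 0, "grip": 1}, {"dx": 1, "dy": 0.2, "dz": 1, "rx": 0, "ry": 0, "rz": 0, "grip": 1}, {"dx": 1, "dy": 0.1, "dz": 1, "rx": 0, "ry": 0, "rz": 0, "grip": 1}, {"dx": 0.9, "dy": 0.1, "dz": 1, "rx": 0, "ry": 0, "rz": 0, "grip": 1}]'

```text
t: 17.1
tool_pos: [453.9, -1.4, 148.7]
ee_rot: [-179.9, -0.1, 95.3]
wrist_force: [0.7, -0.7, -0.5]
grip_width: 94.0
gripper_force: 0.0
```

move_arm --targets '[{"dx": 0, "dy": 0, "dz": 0, "rx": 0, "ry": 0, "rz": 0, "grip": 1}, {"dx": 0, "dy": 0, "dz": 0, "rx": 0, "ry": 0, "rz": 0, "grip": 1}]'

```text
t: 17.3
tool_pos: [454.1, -3.0, 150.0]
ee_rot: [-179.9, -0.0, 95.4]
wrist_force: [0.8, 0.3, 0.6]
grip_width: 94.1
gripper_force: 0.0
```

Run:
```python
from bench import robot
import cv2
print(robot.get_obs()["tool_pos"])
f=robot.grab_frame("scene"); cv2.imwrite("pics/s3.png",f["frame"][:,:,::-1])
```

```text
[454.08975569  -3.00259799 150.00571914]
```

View pics/s3.png

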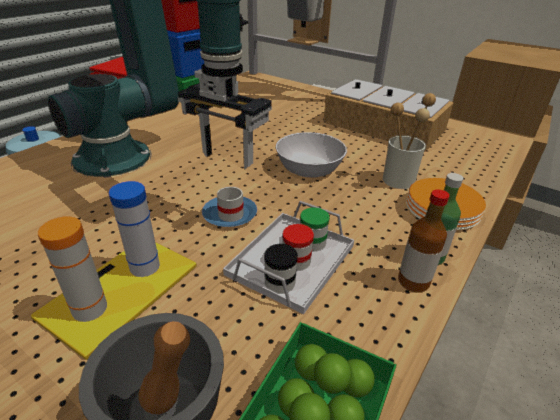

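Both canisters stand on the board, and the gripper is above the empty tub. I'll grip it now, gently.

move_arm --targets '[{"dx": 0, "dy": 0, "dz": 0.6, "rx": 0, "ry": 0, "rz": 0, "grip": 1}, {"dx": 0, "dy": 0, "dz": 1, "rx": 0, "ry": 0, "rz": 0, "grip": 1}, {"dx": 0, "dy": 0, "dz": 1, "rx": 0, "ry": 0, "rz": 0, "grip": 1}, {"dx": 0, "dy": 0, "dz": 1, "rx": 0, "ry": 0, "rz": 0, "grip": 1}, {"dx": 0, "dy": 0, "dz": 0.7, "rx": 0, "ry": 0, "rz": 0, "grip": 1}, {"dx": 0, "dy": 0, "dz": 0.3, "rx": 0, "ry": 0, "rz": 0, "grip": 1}, {"dx": 0, "dy": 0, "dz": 0, "rx": 0, "ry": 0, "rz": 0, "grip": 0.8}, {"dx": 0, "dy": 0, "dz": 0, "rx": 0, "ry": 0, "rz": 0, "grip": 0.7}, {"dx": 0, "dy": 0, "dz": 0, "rx": 0, "ry": 0, "rz": 0, "grip": 0.65}, {"dx": 0, "dy": 0, "dz": 0, "rx": 0, "ry": 0, "rz": 0, "grip": 0.5}]' --newtons 12

```text
t: 18.35
tool_pos: [456.0, -3.7, 37.4]
ee_rot: [179.9, 0.0, 95.3]
wrist_force: [-0.1, -0.7, -0.2]
grip_width: 65.7
gripper_force: 0.0
```

move_arm --targets '[{"dx": 0, "dy": 0, "dz": 0, "rx": 0, "ry": 0, "rz": 0, "grip": 0.45}, {"dx": 0, "dy": 0, "dz": 0, "rx": 0, "ry": 0, "rz": 0, "grip": 0.45}, {"dx": 0, "dy": 0, "dz": 0, "rx": 0, "ry": 0, "rz": 0, "grip": 0.45}]'

```text
t: 18.65
tool_pos: [455.5, -3.6, 36.9]
ee_rot: [179.9, 0.0, 95.3]
wrist_force: [-1.0, -0.4, 3.7]
grip_width: 57.4
gripper_force: 12.0
```

move_arm --targets '[{"dx": 0, "dy": 0, "dz": -0.4, "rx": 0, "ry": 0, "rz": 0, "grip": 0.45}, {"dx": 0, "dy": 0, "dz": -0.8, "rx": 0, "ry": 0, "rz": 0, "grip": 0.45}, {"dx": 0, "dy": 0, "dz": -1, "rx": 0, "ry": 0, "rz": 0, "grip": 0.45}, {"dx": 0, "dy": 0, "dz": -1, "rx": 0, "ry": 0, "rz": 0, "grip": 0.45}, {"dx": 0.5, "dy": 0.1, "dz": -0.8, "rx": 0, "ry": 0, "rz": 0, "grip": 0.45}, {"dx": 1, "dy": 0.16, "dz": 0, "rx": 0, "ry": 0, "rz": 0, "grip": 0.45}, {"dx": 1, "dy": 0.16, "dz": 0, "rx": 0, "ry": 0, "rz": 0, "grip": 0.45}, {"dx": 1, "dy": 0.16, "dz": 0, "rx": 0, "ry": 0, "rz": 0, "grip": 0.45}, {"dx": 1, "dy": 0.16, "dz": 0, "rx": 0, "ry": 0, "rz": 0, "grip": 0.45}, {"dx": 1, "dy": 0.16, "dz": 0, "rx": 0, "ry": 0, "rz": 0, "grip": 0.45}]'

```text
t: 19.65
tool_pos: [464.6, 136.5, 136.4]
ee_rot: [-180.0, -0.0, 95.3]
wrist_force: [0.7, 0.0, -0.6]
grip_width: 57.5
gripper_force: 12.0
```

move_arm --targets '[{"dx": 1, "dy": 0.16, "dz": 0, "rx": 0, "ry": 0, "rz": 0, "grip": 0.45}, {"dx": 1, "dy": 0.16, "dz": 0, "rx": 0, "ry": 0, "rz": 0, "grip": 0.45}, {"dx": 1, "dy": 0.16, "dz": 0, "rx": 0, "ry": 0, "rz": 0, "grip": 0.45}, {"dx": 1, "dy": 0.16, "dz": 0, "rx": 0, "ry": 0, "rz": 0, "grip": 0.45}, {"dx": 1, "dy": 0.16, "dz": 0, "rx": 0, "ry": 0, "rz": 0, "grip": 0.45}, {"dx": 1, "dy": 0.16, "dz": 0, "rx": 0, "ry": 0, "rz": 0, "grip": 0.45}, {"dx": 0.6, "dy": 0, "dz": 0, "rx": 0, "ry": 0, "rz": 0, "grip": 0.45}, {"dx": 0, "dy": 0, "dz": 0, "rx": 0, "ry": 0, "rz": 0, "grip": 0.45}, {"dx": 0, "dy": 0, "dz": 0, "rx": 0, "ry": 0, "rz": 0, "grip": 0.45}]'

```text
t: 20.55
tool_pos: [473.3, 301.4, 136.1]
ee_rot: [-180.0, 0.1, 95.3]
wrist_force: [-0.9, -1.0, -0.3]
grip_width: 57.5
gripper_force: 12.0
```

move_arm --targets '[{"dx": 0, "dy": 0, "dz": 0.6, "rx": 0, "ry": 0, "rz": 0, "grip": 0.45}, {"dx": 0, "dy": 0, "dz": 1, "rx": 0, "ry": 0, "rz": 0, "grip": 0.45}, {"dx": 0, "dy": 0, "dz": 1, "rx": 0, "ry": 0, "rz": 0, "grip": 0.45}, {"dx": 0, "dy": 0, "dz": 0.8, "rx": 0, "ry": 0, "rz": 0, "grip": 0.45}, {"dx": 0, "dy": 0, "dz": 0.4, "rx": 0, "ry": 0, "rz": 0, "grip": 0.45}, {"dx": 0, "dy": 0, "dz": 0.1, "rx": 0, "ry": 0, "rz": 0, "grip": 0.45}, {"dx": 0, "dy": 0, "dz": 0.06, "rx": 0, "ry": 0, "rz": 0, "grip": 0.45}, {"dx": 0, "dy": 0, "dz": 0, "rx": 0, "ry": 0, "rz": 0, "grip": 0.45}, {"dx": 0, "dy": 0, "dz": 0, "rx": 0, "ry": 0, "rz": 0, "grip": 0.45}]'

```text
t: 21.45
tool_pos: [474.3, 302.2, 38.3]
ee_rot: [179.9, -0.0, 95.3]
wrist_force: [-0.1, 0.4, -0.6]
grip_width: 57.4
gripper_force: 12.0
```

move_arm --targets '[{"dx": 0, "dy": 0, "dz": 0.05, "rx": 0, "ry": 0, "rz": 0, "grip": 0.45}, {"dx": 0, "dy": 0, "dz": 0.03, "rx": 0, "ry": 0, "rz": 0, "grip": 0.45}, {"dx": 0, "dy": 0, "dz": 0, "rx": 0, "ry": 0, "rz": 0, "grip": 0.45}]'

```text
t: 21.75
tool_pos: [474.3, 302.4, 36.8]
ee_rot: [179.9, -0.1, 95.3]
wrist_force: [-1.3, 0.6, 5.3]
grip_width: 57.1
gripper_force: 12.0
```

move_arm --targets '[{"dx": 0, "dy": 0, "dz": 0, "rx": 0, "ry": 0, "rz": 0, "grip": 0.68}, {"dx": 0, "dy": 0, "dz": 0, "rx": 0, "ry": 0, "rz": 0, "grip": 0.75}, {"dx": 0, "dy": 0, "dz": 0, "rx": 0, "ry": 0, "rz": 0, "grip": 0.8}, {"dx": 0, "dy": 0, "dz": 0, "rx": 0, "ry": 0, "rz": 0, "grip": 0.8}, {"dx": 0, "dy": 0, "dz": -0.4, "rx": 0, "ry": 0, "rz": 0, "grip": 0.8}, {"dx": 0, "dy": 0, "dz": -1, "rx": 0, "ry": 0, "rz": 0, "grip": 0.8}, {"dx": 0, "dy": 0, "dz": -1, "rx": 0, "ry": 0, "rz": 0, "grip": 0.8}, {"dx": 0, "dy": 0, "dz": -1, "rx": 0, "ry": 0, "rz": 0, "grip": 0.8}, {"dx": 0, "dy": 0, "dz": -1, "rx": 0, "ry": 0, "rz": 0, "grip": 0.8}]'

```text
t: 22.65
tool_pos: [473.6, 301.9, 147.0]
ee_rot: [180.0, -0.0, 95.3]
wrist_force: [-0.0, 0.3, -0.6]
grip_width: 75.6
gripper_force: 0.0
```

move_arm --targets '[{"dx": -1, "dy": 0, "dz": 0, "rx": 0, "ry": 0, "rz": 0, "grip": 1}, {"dx": -1, "dy": 0, "dz": 0, "rx": 0, "ry": 0, "rz": 0, "grip": 1}, {"dx": -1, "dy": 0, "dz": 0, "rx": 0, "ry": 0, "rz": 0, "grip": 1}, {"dx": -1, "dy": 0, "dz": 0, "rx": 0, "ry": 0, "rz": 0, "grip": 1}, {"dx": -1, "dy": 0, "dz": 0, "rx": 0, "ry": 0, "rz": 0, "grip": 1}, {"dx": -1, "dy": 0, "dz": 0, "rx": 0, "ry": 0, "rz": 0, "grip": 1}, {"dx": -1, "dy": 0, "dz": 0, "rx": 0, "ry": 0, "rz": 0, "grip": 1}, {"dx": -1, "dy": 0, "dz": 0, "rx": 0, "ry": 0, "rz": 0, "grip": 1}, {"dx": -1, "dy": 0, "dz": 0, "rx": 0, "ry": 0, "rz": 0, "grip": 1}, {"dx": -1, "dy": 0, "dz": 0, "rx": 0, "ry": 0, "rz": 0, "grip": 1}]'

```text
t: 23.65
tool_pos: [496.7, 52.0, 146.1]
ee_rot: [179.9, 0.0, 95.3]
wrist_force: [0.2, -0.4, -0.6]
grip_width: 94.1
gripper_force: 0.0
```

move_arm --targets '[{"dx": -0.7, "dy": 1, "dz": 0, "rx": 0, "ry": 0, "rz": 0, "grip": 1}, {"dx": -0.7, "dy": 1, "dz": 0, "rx": 0, "ry": 0, "rz": 0, "grip": 1}, {"dx": -0.7, "dy": 1, "dz": 0, "rx": 0, "ry": 0, "rz": 0, "grip": 1}, {"dx": -0.7, "dy": 1, "dz": 0, "rx": 0, "ry": 0, "rz": 0, "grip": 1}, {"dx": -0.7, "dy": 1, "dz": 0, "rx": 0, "ry": 0, "rz": 0, "grip": 1}, {"dx": -0.6, "dy": 0.8, "dz": 0, "rx": 0, "ry": 0, "rz": 0, "grip": 1}, {"dx": -0.28, "dy": 0.44, "dz": 0, "rx": 0, "ry": 0, "rz": 0, "grip": 1}, {"dx": 0, "dy": 0, "dz": 0, "rx": 0, "ry": 0, "rz": 0, "grip": 1}, {"dx": 0, "dy": 0, "dz": 0, "rx": 0, "ry": 0, "rz": 0, "grip": 1}]'

```text
t: 24.55
tool_pos: [661.7, -41.6, 145.4]
ee_rot: [-180.0, -0.0, 95.3]
wrist_force: [0.2, 0.2, -0.7]
grip_width: 93.8
gripper_force: 0.0
```

Run:
```python
from bench import robot
from h import *
for n in("scene","side"):
    f=robot.grab_frame(n); cv2.imwrite(f"pics/{n}4.png",f["frame"][:,:,::-1]); P,h=cloud(f); ok=np.isfinite(P[...,0])
    p=P[ok]; t=p[(np.hypot(p[:,0]-474,p[:,1]-303)<45)&(p[:,2]>58)&(p[:,2]<66)]
    if len(t)>9: print(n,"tub in bowl",len(t),cv2.minEnclosingCircle(t[:,:2].astype(np.float32)))
    H=h[...,0].astype(int);r=P[ok&((H<5)|(H>174))&(h[...,1]>150)&(P[...,2]>72)&(P[...,2]<78)&(abs(P[...,1]+45)<60)&(abs(P[...,0]-660)<60)]
    if len(r)>9: print("red",len(r),cv2.minEnclosingCircle(r[:,:2].astype(np.float32)))
print(robot.get_obs()["tool_pos"])
```

```text
scene tub in bowl 44 ((476.34979248046875, 293.0605163574219), 26.1146297454834)
red 493 ((660.2560424804688, -52.26123809814453), 39.892784118652344)
side tub in bowl 81 ((474.07275390625, 301.9271240234375), 31.193618774414062)
red 331 ((661.2992553710938, -43.025360107421875), 30.568174362182617)
[661.35770101 -41.17204509 145.67735493]
```

View pics/side4.png

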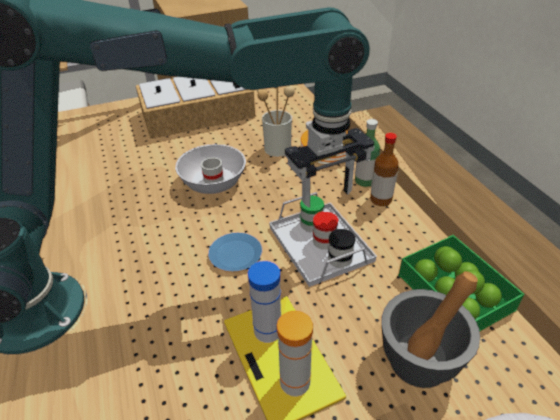

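Empty tub stands in the bowl (212,170), the saucer is clear (235,252), and the gripper is over red. I'll check bottle clearance and measure the cleared saucer.

Run:
```python
from bench import robot
from h import *
for n in("scene","side"):
    f=robot.grab_frame(n); P,h=cloud(f); ok=np.isfinite(P[...,0]); p=P[ok]
    s=ok&(h[...,0]>95)&(h[...,0]<125)&(h[...,1]>90)&(P[...,2]<20)&(np.hypot(P[...,0]-448,P[...,1])<85)
    q=P[s][:,:2].astype(np.float32); hu=cv2.convexHull(q)[:,0]; print(n,"saucer",len(q),cv2.minEnclosingCircle(q),circ(hu),q.mean(0))
    for c,ro,co in(("brown",slice(130,210),slice(365,405)),("green",slice(120,190),slice(352,380))):
        if n=="side":
            b=P[ro,co].reshape(-1,3); b=b[b[:,2]>60]; print(c,np.nanpercentile(b,[3,50,97],axis=0).round())
```

```text
scene saucer 1275 ((448.3254699707031, -1.153253197669983), 62.51743698120117) (array([447.71238885,  -0.8295025 ]), np.float64(61.111444754478605)) [442.5169     4.075399]
side saucer 1504 ((449.99822998046875, -1.3413665294647217), 63.53361511230469) (array([ 4.50016577e+02, -2.01432401e-01]), np.float64(61.54748559378317)) [450.35922     4.4878364]
brown [[737. -69.  64.]
 [861.  37. 127.]
 [888. 130. 278.]]
green [[712. -70.  64.]
 [751.  -4. 191.]
 [882. 138. 279.]]
```

move_arm --targets '[{"dx": 0, "dy": 0, "dz": 0.6, "rx": 0, "ry": 0, "rz": 0, "grip": 1}, {"dx": 0, "dy": 0, "dz": 1, "rx": 0, "ry": 0, "rz": 0, "grip": 1}, {"dx": 0, "dy": 0, "dz": 1, "rx": 0, "ry": 0, "rz": 0, "grip": 1}, {"dx": 0, "dy": 0, "dz": 1, "rx": 0, "ry": 0, "rz": 0, "grip": 1}, {"dx": 0, "dy": 0, "dz": 0.6, "rx": 0, "ry": 0, "rz": 0, "grip": 1}, {"dx": 0, "dy": 0, "dz": 0.36, "rx": 0, "ry": 0, "rz": 0, "grip": 1}, {"dx": 0, "dy": 0, "dz": 0, "rx": 0, "ry": 0, "rz": 0, "grip": 0.8}, {"dx": 0, "dy": 0, "dz": 0, "rx": 0, "ry": 0, "rz": 0, "grip": 0.7}, {"dx": 0, "dy": 0, "dz": 0, "rx": 0, "ry": 0, "rz": 0, "grip": 0.65}, {"dx": 0, "dy": 0, "dz": 0, "rx": 0, "ry": 0, "rz": 0, "grip": 0.45}]' --newtons 20

```text
t: 25.75
tool_pos: [662.9, -41.8, 32.9]
ee_rot: [179.8, 0.0, 95.3]
wrist_force: [0.3, 0.7, 1.0]
grip_width: 65.3
gripper_force: 0.0
```

move_arm --targets '[{"dx": 0, "dy": 0, "dz": 0, "rx": 0, "ry": 0, "rz": 0, "grip": 0.45}, {"dx": 0, "dy": 0, "dz": 0, "rx": 0, "ry": 0, "rz": 0, "grip": 0.45}, {"dx": 0, "dy": 0, "dz": 0, "rx": 0, "ry": 0, "rz": 0, "grip": 0.45}]'

```text
t: 26.05
tool_pos: [662.6, -41.8, 32.5]
ee_rot: [179.9, 0.0, 95.3]
wrist_force: [-0.1, 0.4, 4.2]
grip_width: 59.7
gripper_force: 20.0
```

move_arm --targets '[{"dx": 0, "dy": 0, "dz": -0.3, "rx": 0, "ry": 0, "rz": 0, "grip": 0.45}, {"dx": 0, "dy": 0, "dz": -0.7, "rx": 0, "ry": 0, "rz": 0, "grip": 0.45}, {"dx": 0, "dy": 0, "dz": -1, "rx": 0, "ry": 0, "rz": 0, "grip": 0.45}, {"dx": 0, "dy": 0, "dz": -1, "rx": 0, "ry": 0, "rz": 0, "grip": 0.45}, {"dx": 0, "dy": 0, "dz": -1, "rx": 0, "ry": 0, "rz": 0, "grip": 0.45}, {"dx": 0.1, "dy": -0.4, "dz": 0, "rx": 0, "ry": 0, "rz": 0, "grip": 0.45}, {"dx": 0.2, "dy": -0.7, "dz": 0, "rx": 0, "ry": 0, "rz": 0, "grip": 0.45}, {"dx": 0.3, "dy": -1, "dz": 0, "rx": 0, "ry": 0, "rz": 0, "grip": 0.45}, {"dx": 0.3, "dy": -1, "dz": 0, "rx": 0, "ry": 0, "rz": 0, "grip": 0.45}, {"dx": 0.3, "dy": -1, "dz": 0, "rx": 0, "ry": 0, "rz": 0, "grip": 0.45}]'

```text
t: 27.05
tool_pos: [554.1, -20.8, 128.6]
ee_rot: [-179.8, -0.1, 95.3]
wrist_force: [0.1, 0.0, -2.4]
grip_width: 59.3
gripper_force: 20.0
```

move_arm --targets '[{"dx": 0.3, "dy": -1, "dz": 0, "rx": 0, "ry": 0, "rz": 0, "grip": 0.45}, {"dx": 0.3, "dy": -1, "dz": 0, "rx": 0, "ry": 0, "rz": 0, "grip": 0.45}, {"dx": 0.3, "dy": -1, "dz": 0, "rx": 0, "ry": 0, "rz": 0, "grip": 0.45}, {"dx": 0.2, "dy": -0.8, "dz": 0, "rx": 0, "ry": 0, "rz": 0, "grip": 0.45}, {"dx": 0.13, "dy": -0.44, "dz": 0, "rx": 0, "ry": 0, "rz": 0, "grip": 0.45}, {"dx": 0, "dy": 0, "dz": 0, "rx": 0, "ry": 0, "rz": 0, "grip": 0.45}, {"dx": 0, "dy": 0, "dz": 0, "rx": 0, "ry": 0, "rz": 0, "grip": 0.45}]'

```text
t: 27.75
tool_pos: [448.8, -0.4, 130.7]
ee_rot: [180.0, -0.0, 95.3]
wrist_force: [-0.0, -1.2, -1.8]
grip_width: 59.4
gripper_force: 20.0
```

move_arm --targets '[{"dx": 0, "dy": 0, "dz": 0.6, "rx": 0, "ry": 0, "rz": 0, "grip": 0.45}, {"dx": 0, "dy": 0, "dz": 1, "rx": 0, "ry": 0, "rz": 0, "grip": 0.45}, {"dx": 0, "dy": 0, "dz": 1, "rx": 0, "ry": 0, "rz": 0, "grip": 0.45}, {"dx": 0, "dy": 0, "dz": 0.7, "rx": 0, "ry": 0, "rz": 0, "grip": 0.45}, {"dx": 0, "dy": 0, "dz": 0.4, "rx": 0, "ry": 0, "rz": 0, "grip": 0.45}, {"dx": 0, "dy": 0, "dz": 0.16, "rx": 0, "ry": 0, "rz": 0, "grip": 0.45}, {"dx": 0, "dy": 0, "dz": 0.06, "rx": 0, "ry": 0, "rz": 0, "grip": 0.45}, {"dx": 0, "dy": 0, "dz": 0, "rx": 0, "ry": 0, "rz": 0, "grip": 0.45}, {"dx": 0, "dy": 0, "dz": 0, "rx": 0, "ry": 0, "rz": 0, "grip": 0.45}]'

```text
t: 28.65
tool_pos: [449.6, -0.5, 34.1]
ee_rot: [179.9, 0.0, 95.3]
wrist_force: [0.5, 0.4, -1.5]
grip_width: 59.5
gripper_force: 20.0
```

move_arm --targets '[{"dx": 0, "dy": 0, "dz": 0.04, "rx": 0, "ry": 0, "rz": 0, "grip": 0.45}, {"dx": 0, "dy": 0, "dz": 0, "rx": 0, "ry": 0, "rz": 0, "grip": 0.45}, {"dx": 0, "dy": 0, "dz": 0, "rx": 0, "ry": 0, "rz": 0, "grip": 0.45}]'

```text
t: 28.95
tool_pos: [449.6, -0.5, 33.4]
ee_rot: [179.9, 0.0, 95.3]
wrist_force: [-1.0, 0.5, 3.4]
grip_width: 59.4
gripper_force: 20.0
```

move_arm --targets '[{"dx": 0, "dy": 0, "dz": 0, "rx": 0, "ry": 0, "rz": 0, "grip": 0.68}, {"dx": 0, "dy": 0, "dz": 0, "rx": 0, "ry": 0, "rz": 0, "grip": 0.75}, {"dx": 0, "dy": 0, "dz": 0, "rx": 0, "ry": 0, "rz": 0, "grip": 1}, {"dx": 0, "dy": 0, "dz": 0, "rx": 0, "ry": 0, "rz": 0, "grip": 1}, {"dx": 0, "dy": 0, "dz": -0.6, "rx": 0, "ry": 0, "rz": 0, "grip": 1}, {"dx": 0, "dy": 0, "dz": -1, "rx": 0, "ry": 0, "rz": 0, "grip": 1}, {"dx": 0, "dy": 0, "dz": -1, "rx": 0, "ry": 0, "rz": 0, "grip": 1}, {"dx": 0, "dy": 0, "dz": -1, "rx": 0, "ry": 0, "rz": 0, "grip": 1}, {"dx": 0, "dy": 0, "dz": -1, "rx": 0, "ry": 0, "rz": 0, "grip": 1}, {"dx": 0, "dy": 0, "dz": -1, "rx": 0, "ry": 0, "rz": 0, "grip": 1}]'

```text
t: 29.95
tool_pos: [448.6, -0.4, 173.0]
ee_rot: [-180.0, -0.0, 95.3]
wrist_force: [-0.0, 0.3, 0.3]
grip_width: 93.9
gripper_force: 0.0
```

Run:
```python
from bench import robot
from h import *
for n in("scene","side"):
    f=robot.grab_frame(n); cv2.imwrite(f"pics/{n}5.png",f["frame"][:,:,::-1]); P,h=cloud(f); ok=np.isfinite(P[...,0]); H=h[...,0].astype(int)
    r=P[ok&((H<5)|(H>174))&(h[...,1]>150)&(P[...,2]>72)&(P[...,2]<80)&(np.hypot(P[...,0]-449,P[...,1])<60)]
    if len(r)>9: print(n,"red",len(r),np.median(r[:,2]),cv2.minEnclosingCircle(r[:,:2].astype(np.float32)))
    s=ok&(H>95)&(H<125)&(h[...,1]>90)&(P[...,2]<20)&(np.hypot(P[...,0]-448,P[...,1])<85)
    q=P[s][:,:2]; print("saucer box",q.min(0),q.max(0))
    for c,a,b in(("blue",100,125),("orange",5,19)):
        t=P[ok&(H>=a)&(H<=b)&(h[...,1]>130)&(P[...,2]>180)&(P[...,2]<194)&(P[...,1]<-180)&(P[...,1]>-420)]; print(c,len(t),np.median(t[:,2]),cv2.minEnclosingCircle(t[:,:2].astype(np.float32)))
o=robot.get_obs();print(o["tool_pos"])
```

```text
scene red 317 76.89708407533391 ((451.4485778808594, -3.27632999420166), 29.59185028076172)
saucer box [387.51700747 -62.4612291 ] [508.5302769   61.08850762]
blue 611 187.4648144091883 ((447.6785583496094, -240.8613739013672), 28.41651153564453)
orange 1030 187.40093550397012 ((591.6826171875, -378.3575744628906), 164.9125213623047)
side red 365 75.99872831194625 ((450.6496276855469, -1.7932302951812744), 29.952228546142578)
saucer box [388.77963879 -63.20376425] [510.14268228  54.52442802]
blue 667 186.96993666434741 ((446.3097229003906, -239.87049865722656), 28.77240753173828)
orange 550 186.62739510176675 ((582.1587524414062, -385.115234375), 156.58230590820312)
[450.97860278  -0.63888155 176.02497678]
```

View pics/side5.png

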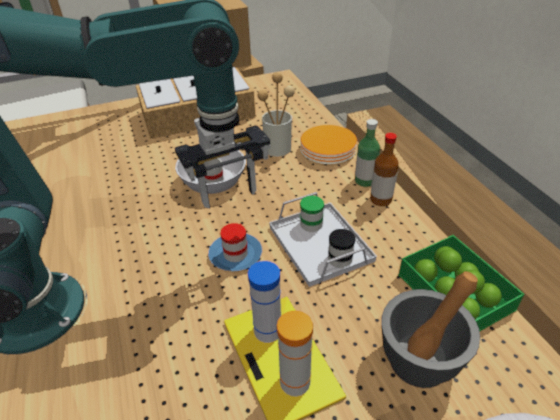

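Red stands in the saucer within about 3 mm of its centre (side view (234,240)), and both canisters are upright. Now blue goes back.

move_arm --targets '[{"dx": -0.5, "dy": -0.1, "dz": -1, "rx": 0, "ry": 0, "rz": 0, "grip": 1}, {"dx": -1, "dy": -0.1, "dz": -1, "rx": 0, "ry": 0, "rz": 0, "grip": 1}, {"dx": -1, "dy": -0.1, "dz": -0.4, "rx": 0, "ry": 0, "rz": 0, "grip": 1}, {"dx": -1, "dy": -0.1, "dz": 0, "rx": 0, "ry": 0, "rz": 0, "grip": 1}, {"dx": -1, "dy": -0.1, "dz": 0, "rx": 0, "ry": 0, "rz": 0, "grip": 1}, {"dx": -1, "dy": -0.1, "dz": 0, "rx": 0, "ry": 0, "rz": 0, "grip": 1}, {"dx": -1, "dy": -0.1, "dz": 0, "rx": 0, "ry": 0, "rz": 0, "grip": 1}, {"dx": -1, "dy": -0.1, "dz": 0, "rx": 0, "ry": 0, "rz": 0, "grip": 1}, {"dx": -1, "dy": -0.1, "dz": 0, "rx": 0, "ry": 0, "rz": 0, "grip": 1}, {"dx": -1, "dy": -0.1, "dz": 0, "rx": 0, "ry": 0, "rz": 0, "grip": 1}]'

```text
t: 31.05
tool_pos: [445.1, -239.9, 230.2]
ee_rot: [-179.9, -0.1, 95.3]
wrist_force: [0.3, 0.8, -0.1]
grip_width: 93.9
gripper_force: 0.0
```

move_arm --targets '[{"dx": 0, "dy": 0, "dz": 0, "rx": 0, "ry": 0, "rz": 0, "grip": 1}, {"dx": 0, "dy": 0, "dz": 0, "rx": 0, "ry": 0, "rz": 0, "grip": 1}]'

```text
t: 31.25
tool_pos: [445.2, -238.9, 230.6]
ee_rot: [-179.9, -0.1, 95.2]
wrist_force: [-0.3, 0.6, -0.0]
grip_width: 93.8
gripper_force: 0.0
```

move_arm --targets '[{"dx": -0.06, "dy": 0.06, "dz": 0.5, "rx": 0, "ry": 0, "rz": 0, "grip": 1}, {"dx": 0, "dy": 0, "dz": 1, "rx": 0, "ry": 0, "rz": 0, "grip": 1}, {"dx": 0, "dy": 0, "dz": 1, "rx": 0, "ry": 0, "rz": 0, "grip": 1}, {"dx": 0, "dy": 0, "dz": 1, "rx": 0, "ry": 0, "rz": 0, "grip": 1}, {"dx": 0, "dy": 0, "dz": 0.7, "rx": 0, "ry": 0, "rz": 0, "grip": 1}, {"dx": 0, "dy": 0, "dz": 0.26, "rx": 0, "ry": 0, "rz": 0, "grip": 1}, {"dx": 0, "dy": 0, "dz": 0, "rx": 0, "ry": 0, "rz": 0, "grip": 0.8}, {"dx": 0, "dy": 0, "dz": 0, "rx": 0, "ry": 0, "rz": 0, "grip": 0.7}, {"dx": 0, "dy": 0, "dz": 0, "rx": 0, "ry": 0, "rz": 0, "grip": 0.62}, {"dx": 0, "dy": 0, "dz": 0, "rx": 0, "ry": 0, "rz": 0, "grip": 0.4}]' --newtons 25

```text
t: 32.25
tool_pos: [447.9, -240.9, 121.9]
ee_rot: [179.9, 0.1, 95.3]
wrist_force: [0.1, -0.0, -0.6]
grip_width: 65.5
gripper_force: 0.0
```

move_arm --targets '[{"dx": 0, "dy": 0, "dz": 0, "rx": 0, "ry": 0, "rz": 0, "grip": 0.4}, {"dx": 0, "dy": 0, "dz": 0, "rx": 0, "ry": 0, "rz": 0, "grip": 0.4}, {"dx": 0, "dy": 0, "dz": 0, "rx": 0, "ry": 0, "rz": 0, "grip": 0.4}]'

```text
t: 32.55
tool_pos: [447.6, -240.9, 121.5]
ee_rot: [179.9, 0.1, 95.3]
wrist_force: [-1.1, 0.2, 3.7]
grip_width: 57.5
gripper_force: 25.0
```

move_arm --targets '[{"dx": 0, "dy": 0, "dz": -0.3, "rx": 0, "ry": 0, "rz": 0, "grip": 0.4}, {"dx": 0, "dy": 0, "dz": -0.7, "rx": 0, "ry": 0, "rz": 0, "grip": 0.4}, {"dx": 0, "dy": 0, "dz": -1, "rx": 0, "ry": 0, "rz": 0, "grip": 0.4}, {"dx": 0, "dy": 0, "dz": -1, "rx": 0, "ry": 0, "rz": 0, "grip": 0.4}, {"dx": 0.4, "dy": 0.3, "dz": -1, "rx": 0, "ry": 0, "rz": 0, "grip": 0.4}, {"dx": 0.7, "dy": 0.6, "dz": 0, "rx": 0, "ry": 0, "rz": 0, "grip": 0.4}, {"dx": 1, "dy": 0.8, "dz": 0, "rx": 0, "ry": 0, "rz": 0, "grip": 0.4}, {"dx": 1, "dy": 0.8, "dz": 0, "rx": 0, "ry": 0, "rz": 0, "grip": 0.4}, {"dx": 1, "dy": 0.8, "dz": 0, "rx": 0, "ry": 0, "rz": 0, "grip": 0.4}, {"dx": 1, "dy": 0.8, "dz": 0, "rx": 0, "ry": 0, "rz": 0, "grip": 0.4}]'

```text
t: 33.55
tool_pos: [537.7, -102.9, 219.7]
ee_rot: [-179.9, -0.1, 95.3]
wrist_force: [-0.1, 0.1, -3.5]
grip_width: 57.5
gripper_force: 25.0
```

move_arm --targets '[{"dx": 1, "dy": 0.8, "dz": 0, "rx": 0, "ry": 0, "rz": 0, "grip": 0.4}, {"dx": 1, "dy": 0.8, "dz": 0, "rx": 0, "ry": 0, "rz": 0, "grip": 0.4}, {"dx": 0.9, "dy": 0.7, "dz": 0, "rx": 0, "ry": 0, "rz": 0, "grip": 0.4}, {"dx": 0.62, "dy": 0.57, "dz": 0, "rx": 0, "ry": 0, "rz": 0, "grip": 0.4}, {"dx": 0, "dy": 0, "dz": 0, "rx": 0, "ry": 0, "rz": 0, "grip": 0.4}, {"dx": 0, "dy": 0, "dz": 0, "rx": 0, "ry": 0, "rz": 0, "grip": 0.4}]'

```text
t: 34.15
tool_pos: [600.5, -9.9, 219.6]
ee_rot: [-179.8, 0.0, 95.3]
wrist_force: [-0.6, -0.0, -3.6]
grip_width: 57.4
gripper_force: 25.0
```

move_arm --targets '[{"dx": 0, "dy": 0, "dz": 0.6, "rx": 0, "ry": 0, "rz": 0, "grip": 0.4}, {"dx": 0, "dy": 0, "dz": 1, "rx": 0, "ry": 0, "rz": 0, "grip": 0.4}, {"dx": 0, "dy": 0, "dz": 1, "rx": 0, "ry": 0, "rz": 0, "grip": 0.4}, {"dx": 0, "dy": 0, "dz": 0.8, "rx": 0, "ry": 0, "rz": 0, "grip": 0.4}, {"dx": 0, "dy": 0, "dz": 0.4, "rx": 0, "ry": 0, "rz": 0, "grip": 0.4}, {"dx": 0, "dy": 0, "dz": 0.2, "rx": 0, "ry": 0, "rz": 0, "grip": 0.4}, {"dx": 0, "dy": 0, "dz": 0.1, "rx": 0, "ry": 0, "rz": 0, "grip": 0.4}, {"dx": 0, "dy": 0, "dz": 0.08, "rx": 0, "ry": 0, "rz": 0, "grip": 0.4}, {"dx": 0, "dy": 0, "dz": 0, "rx": 0, "ry": 0, "rz": 0, "grip": 0.4}, {"dx": 0, "dy": 0, "dz": 0, "rx": 0, "ry": 0, "rz": 0, "grip": 0.4}]'

```text
t: 35.15
tool_pos: [601.5, -10.0, 117.2]
ee_rot: [179.9, 0.0, 95.3]
wrist_force: [0.2, 0.1, -2.9]
grip_width: 57.5
gripper_force: 25.0
```

move_arm --targets '[{"dx": 0, "dy": 0, "dz": 0.1, "rx": 0, "ry": 0, "rz": 0, "grip": 0.4}, {"dx": 0, "dy": 0, "dz": 0.06, "rx": 0, "ry": 0, "rz": 0, "grip": 0.4}, {"dx": 0, "dy": 0, "dz": 0, "rx": 0, "ry": 0, "rz": 0, "grip": 0.4}, {"dx": 0, "dy": 0, "dz": 0, "rx": 0, "ry": 0, "rz": 0, "grip": 0.4}]'

```text
t: 35.55
tool_pos: [601.2, -9.9, 112.6]
ee_rot: [180.0, 0.0, 95.3]
wrist_force: [-0.3, 0.4, -0.7]
grip_width: 57.3
gripper_force: 25.0
```

move_arm --targets '[{"dx": 0, "dy": 0, "dz": 0.03, "rx": 0, "ry": 0, "rz": 0, "grip": 0.4}, {"dx": 0, "dy": 0, "dz": 0, "rx": 0, "ry": 0, "rz": 0, "grip": 0.65}, {"dx": 0, "dy": 0, "dz": 0, "rx": 0, "ry": 0, "rz": 0, "grip": 0.75}, {"dx": 0, "dy": 0, "dz": 0, "rx": 0, "ry": 0, "rz": 0, "grip": 1}, {"dx": 0, "dy": 0, "dz": 0, "rx": 0, "ry": 0, "rz": 0, "grip": 1}, {"dx": 0, "dy": 0, "dz": -0.8, "rx": 0, "ry": 0, "rz": 0, "grip": 1}, {"dx": 0, "dy": 0, "dz": -1, "rx": 0, "ry": 0, "rz": 0, "grip": 1}, {"dx": 0, "dy": 0, "dz": -1, "rx": 0, "ry": 0, "rz": 0, "grip": 1}, {"dx": 0, "dy": 0, "dz": -1, "rx": 0, "ry": 0, "rz": 0, "grip": 1}, {"dx": 0, "dy": 0, "dz": -1, "rx": 0, "ry": 0, "rz": 0, "grip": 1}]'

```text
t: 36.55
tool_pos: [601.0, -9.9, 232.4]
ee_rot: [180.0, -0.0, 95.3]
wrist_force: [0.6, -0.0, -0.4]
grip_width: 93.6
gripper_force: 0.0
```

move_arm --targets '[{"dx": -0.5, "dy": -0.3, "dz": -0.2, "rx": 0, "ry": 0, "rz": 0, "grip": 1}, {"dx": -1, "dy": -0.5, "dz": 0, "rx": 0, "ry": 0, "rz": 0, "grip": 1}, {"dx": -1, "dy": -0.5, "dz": 0, "rx": 0, "ry": 0, "rz": 0, "grip": 1}, {"dx": -1, "dy": -0.5, "dz": 0, "rx": 0, "ry": 0, "rz": 0, "grip": 1}, {"dx": -1, "dy": -0.5, "dz": 0, "rx": 0, "ry": 0, "rz": 0, "grip": 1}, {"dx": -1, "dy": -0.5, "dz": 0, "rx": 0, "ry": 0, "rz": 0, "grip": 1}, {"dx": -1, "dy": -0.5, "dz": 0, "rx": 0, "ry": 0, "rz": 0, "grip": 1}, {"dx": -1, "dy": -0.5, "dz": 0, "rx": 0, "ry": 0, "rz": 0, "grip": 1}, {"dx": -1, "dy": -0.5, "dz": 0, "rx": 0, "ry": 0, "rz": 0, "grip": 1}, {"dx": -1, "dy": -0.5, "dz": 0, "rx": 0, "ry": 0, "rz": 0, "grip": 1}]'

```text
t: 37.55
tool_pos: [501.6, -259.0, 235.0]
ee_rot: [-179.9, -0.1, 95.2]
wrist_force: [0.5, 0.1, 0.3]
grip_width: 93.7
gripper_force: 0.0
```

move_arm --targets '[{"dx": -1, "dy": -0.6, "dz": 0, "rx": 0, "ry": 0, "rz": 0, "grip": 1}, {"dx": -1, "dy": -0.6, "dz": 0, "rx": 0, "ry": 0, "rz": 0, "grip": 1}, {"dx": -1, "dy": -0.6, "dz": 0, "rx": 0, "ry": 0, "rz": 0, "grip": 1}, {"dx": -0.94, "dy": -0.5, "dz": 0, "rx": 0, "ry": 0, "rz": 0, "grip": 1}, {"dx": 0, "dy": 0, "dz": 0, "rx": 0, "ry": 0, "rz": 0, "grip": 1}, {"dx": 0, "dy": 0, "dz": 0, "rx": 0, "ry": 0, "rz": 0, "grip": 1}]'

```text
t: 38.15
tool_pos: [454.2, -361.0, 235.2]
ee_rot: [-179.9, -0.1, 95.2]
wrist_force: [-0.3, 1.0, -1.0]
grip_width: 93.9
gripper_force: 0.0
```

move_arm --targets '[{"dx": 0, "dy": 0.04, "dz": 0.6, "rx": 0, "ry": 0, "rz": 0, "grip": 1}, {"dx": 0, "dy": 0, "dz": 1, "rx": 0, "ry": 0, "rz": 0, "grip": 1}, {"dx": 0, "dy": 0, "dz": 1, "rx": 0, "ry": 0, "rz": 0, "grip": 1}, {"dx": 0, "dy": 0, "dz": 1, "rx": 0, "ry": 0, "rz": 0, "grip": 1}, {"dx": 0, "dy": 0, "dz": 0.7, "rx": 0, "ry": 0, "rz": 0, "grip": 1}, {"dx": 0, "dy": 0, "dz": 0.3, "rx": 0, "ry": 0, "rz": 0, "grip": 1}, {"dx": 0, "dy": 0, "dz": 0, "rx": 0, "ry": 0, "rz": 0, "grip": 0.8}, {"dx": 0, "dy": 0, "dz": 0, "rx": 0, "ry": 0, "rz": 0, "grip": 0.7}, {"dx": 0, "dy": 0, "dz": 0, "rx": 0, "ry": 0, "rz": 0, "grip": 0.62}, {"dx": 0, "dy": 0, "dz": 0, "rx": 0, "ry": 0, "rz": 0, "grip": 0.4}]'

```text
t: 39.15
tool_pos: [456.7, -361.2, 122.8]
ee_rot: [179.9, 0.1, 95.3]
wrist_force: [-0.5, 0.1, 0.4]
grip_width: 65.5
gripper_force: 0.0
```

move_arm --targets '[{"dx": 0, "dy": 0, "dz": 0, "rx": 0, "ry": 0, "rz": 0, "grip": 0.4}, {"dx": 0, "dy": 0, "dz": 0, "rx": 0, "ry": 0, "rz": 0, "grip": 0.4}, {"dx": 0, "dy": 0, "dz": 0, "rx": 0, "ry": 0, "rz": 0, "grip": 0.4}]'

```text
t: 39.45
tool_pos: [456.4, -361.2, 122.4]
ee_rot: [179.9, 0.1, 95.3]
wrist_force: [-1.6, -0.3, 3.0]
grip_width: 57.5
gripper_force: 25.0
```

move_arm --targets '[{"dx": 0, "dy": 0, "dz": -0.3, "rx": 0, "ry": 0, "rz": 0, "grip": 0.4}, {"dx": 0, "dy": 0, "dz": -0.7, "rx": 0, "ry": 0, "rz": 0, "grip": 0.4}, {"dx": 0, "dy": 0, "dz": -1, "rx": 0, "ry": 0, "rz": 0, "grip": 0.4}, {"dx": 0, "dy": 0, "dz": -1, "rx": 0, "ry": 0, "rz": 0, "grip": 0.4}, {"dx": 0.4, "dy": 0.3, "dz": -1, "rx": 0, "ry": 0, "rz": 0, "grip": 0.4}, {"dx": 0.8, "dy": 0.5, "dz": 0, "rx": 0, "ry": 0, "rz": 0, "grip": 0.4}, {"dx": 1, "dy": 0.7, "dz": 0, "rx": 0, "ry": 0, "rz": 0, "grip": 0.4}, {"dx": 1, "dy": 0.7, "dz": 0, "rx": 0, "ry": 0, "rz": 0, "grip": 0.4}, {"dx": 1, "dy": 0.7, "dz": 0, "rx": 0, "ry": 0, "rz": 0, "grip": 0.4}, {"dx": 1, "dy": 0.7, "dz": 0, "rx": 0, "ry": 0, "rz": 0, "grip": 0.4}]'

```text
t: 40.45
tool_pos: [533.7, -221.6, 220.1]
ee_rot: [-179.9, -0.1, 95.3]
wrist_force: [-0.0, -0.7, -3.8]
grip_width: 57.5
gripper_force: 25.0
```

move_arm --targets '[{"dx": 1, "dy": 0.7, "dz": 0, "rx": 0, "ry": 0, "rz": 0, "grip": 0.4}, {"dx": 1, "dy": 0.7, "dz": 0, "rx": 0, "ry": 0, "rz": 0, "grip": 0.4}, {"dx": 1, "dy": 0.7, "dz": 0, "rx": 0, "ry": 0, "rz": 0, "grip": 0.4}, {"dx": 1, "dy": 0.6, "dz": 0, "rx": 0, "ry": 0, "rz": 0, "grip": 0.4}, {"dx": 0.9, "dy": 0.5, "dz": 0, "rx": 0, "ry": 0, "rz": 0, "grip": 0.4}, {"dx": 0.53, "dy": 0.28, "dz": 0, "rx": 0, "ry": 0, "rz": 0, "grip": 0.4}, {"dx": 0, "dy": 0, "dz": 0, "rx": 0, "ry": 0, "rz": 0, "grip": 0.4}, {"dx": 0, "dy": 0, "dz": 0, "rx": 0, "ry": 0, "rz": 0, "grip": 0.4}]'

```text
t: 41.25
tool_pos: [607.5, -80.5, 220.9]
ee_rot: [-179.9, 0.0, 95.3]
wrist_force: [0.6, 0.2, -4.6]
grip_width: 57.6
gripper_force: 25.0
```

move_arm --targets '[{"dx": 0, "dy": 0, "dz": 0.6, "rx": 0, "ry": 0, "rz": 0, "grip": 0.4}, {"dx": 0, "dy": 0, "dz": 1, "rx": 0, "ry": 0, "rz": 0, "grip": 0.4}, {"dx": 0, "dy": 0, "dz": 1, "rx": 0, "ry": 0, "rz": 0, "grip": 0.4}, {"dx": 0, "dy": 0, "dz": 0.8, "rx": 0, "ry": 0, "rz": 0, "grip": 0.4}, {"dx": 0, "dy": 0, "dz": 0.5, "rx": 0, "ry": 0, "rz": 0, "grip": 0.4}, {"dx": 0, "dy": 0, "dz": 0.2, "rx": 0, "ry": 0, "rz": 0, "grip": 0.4}, {"dx": 0, "dy": 0, "dz": 0.1, "rx": 0, "ry": 0, "rz": 0, "grip": 0.4}, {"dx": 0, "dy": 0, "dz": 0.08, "rx": 0, "ry": 0, "rz": 0, "grip": 0.4}, {"dx": 0, "dy": 0, "dz": 0, "rx": 0, "ry": 0, "rz": 0, "grip": 0.4}, {"dx": 0, "dy": 0, "dz": 0, "rx": 0, "ry": 0, "rz": 0, "grip": 0.4}]'

```text
t: 42.25
tool_pos: [608.6, -79.9, 115.5]
ee_rot: [179.9, 0.0, 95.3]
wrist_force: [-0.1, -0.2, -4.7]
grip_width: 57.7
gripper_force: 25.0
```

move_arm --targets '[{"dx": 0, "dy": 0, "dz": 0.03, "rx": 0, "ry": 0, "rz": 0, "grip": 0.4}, {"dx": 0, "dy": 0, "dz": 0, "rx": 0, "ry": 0, "rz": 0, "grip": 0.4}, {"dx": 0, "dy": 0, "dz": 0, "rx": 0, "ry": 0, "rz": 0, "grip": 0.4}]'

```text
t: 42.55
tool_pos: [608.0, -79.8, 113.9]
ee_rot: [180.0, -0.0, 95.3]
wrist_force: [-0.0, -0.5, -4.2]
grip_width: 57.5
gripper_force: 25.0
```

move_arm --targets '[{"dx": 0, "dy": 0, "dz": 0.04, "rx": 0, "ry": 0, "rz": 0, "grip": 0.4}, {"dx": 0, "dy": 0, "dz": 0.02, "rx": 0, "ry": 0, "rz": 0, "grip": 0.4}, {"dx": 0, "dy": 0, "dz": 0, "rx": 0, "ry": 0, "rz": 0, "grip": 0.4}, {"dx": 0, "dy": 0, "dz": 0, "rx": 0, "ry": 0, "rz": 0, "grip": 0.4}]'

```text
t: 42.95
tool_pos: [608.2, -80.0, 113.4]
ee_rot: [179.9, 0.0, 95.3]
wrist_force: [-1.2, 0.2, 3.3]
grip_width: 57.9
gripper_force: 25.0
```

Contact. I'll release, rise and back off to check.

move_arm --targets '[{"dx": 0, "dy": 0, "dz": 0, "rx": 0, "ry": 0, "rz": 0, "grip": 0.65}, {"dx": 0, "dy": 0, "dz": 0, "rx": 0, "ry": 0, "rz": 0, "grip": 0.75}, {"dx": 0, "dy": 0, "dz": 0, "rx": 0, "ry": 0, "rz": 0, "grip": 1}, {"dx": 0, "dy": 0, "dz": 0, "rx": 0, "ry": 0, "rz": 0, "grip": 1}, {"dx": 0, "dy": 0, "dz": -0.8, "rx": 0, "ry": 0, "rz": 0, "grip": 1}, {"dx": 0, "dy": 0, "dz": -1, "rx": 0, "ry": 0, "rz": 0, "grip": 1}, {"dx": 0, "dy": 0, "dz": -1, "rx": 0, "ry": 0, "rz": 0, "grip": 1}, {"dx": 0, "dy": 0, "dz": -1, "rx": 0, "ry": 0, "rz": 0, "grip": 1}, {"dx": 0, "dy": 0, "dz": -1, "rx": 0, "ry": 0, "rz": 0, "grip": 1}, {"dx": 0, "dy": 0, "dz": -0.6, "rx": 0, "ry": 0, "rz": 0, "grip": 1}]'

```text
t: 43.95
tool_pos: [608.6, -80.0, 249.7]
ee_rot: [179.8, 0.1, 95.3]
wrist_force: [1.4, -0.5, -0.2]
grip_width: 94.1
gripper_force: 0.0
```

move_arm --targets '[{"dx": 0, "dy": -1, "dz": 0, "rx": 0, "ry": 0, "rz": 0, "grip": 1}, {"dx": -0.6, "dy": -1, "dz": 0, "rx": 0, "ry": 0, "rz": 0, "grip": 1}, {"dx": -0.6, "dy": -1, "dz": 0, "rx": 0, "ry": 0, "rz": 0, "grip": 1}, {"dx": -0.6, "dy": -1, "dz": 0, "rx": 0, "ry": 0, "rz": 0, "grip": 1}, {"dx": -0.6, "dy": -1, "dz": 0, "rx": 0, "ry": 0, "rz": 0, "grip": 1}, {"dx": -0.6, "dy": -0.5, "dz": 0, "rx": 0, "ry": 0, "rz": 0, "grip": 1}, {"dx": 0, "dy": 0, "dz": 0, "rx": 0, "ry": 0, "rz": 0, "grip": 1}, {"dx": 0, "dy": 0, "dz": 0, "rx": 0, "ry": 0, "rz": 0, "grip": 1}]'

```text
t: 44.75
tool_pos: [478.0, -167.0, 246.9]
ee_rot: [180.0, -0.0, 95.2]
wrist_force: [-0.1, 0.1, 0.7]
grip_width: 93.8
gripper_force: 0.0
```

Run:
```python
from bench import robot
from h import *
for n in("scene","side"):
    f=robot.grab_frame(n); cv2.imwrite(f"pics/{n}6.png",f["frame"][:,:,::-1]); P,h=cloud(f); ok=np.isfinite(P[...,0]); H=h[...,0].astype(int)
    ws=ok&(P[...,0]>400)&(P[...,0]<720)&(abs(P[...,1])<130)
    for c,a,b,lo,hi in(("blue",100,125,172,190),("orange",5,19,172,190),("green",50,80,70,85),("red",-1,4,70,85)):
        t=P[ws&(H>=a)&(H<=b)&(h[...,1]>120)&(P[...,2]>lo)&(P[...,2]<hi)]
        if len(t)>9: print(n,c,len(t),cv2.minEnclosingCircle(t[:,:2].astype(np.float32)))
print(robot.get_obs()["tool_pos"])
```

```text
scene blue 433 ((600.3832397460938, -9.754612922668457), 28.719512939453125)
scene orange 538 ((607.70654296875, -80.31739807128906), 29.63140869140625)
scene green 442 ((671.881103515625, -35.83317565917969), 91.7796630859375)
scene red 324 ((546.706298828125, -46.09814453125), 133.41705322265625)
side blue 176 ((599.5889282226562, -10.290843963623047), 28.89769172668457)
side orange 417 ((605.9676513671875, -80.10812377929688), 30.48008918762207)
side red 330 ((449.6331481933594, -1.407321572303772), 30.682069778442383)
[ 478.45543378 -166.53630447  246.92295075]
```

View pics/scene6.png

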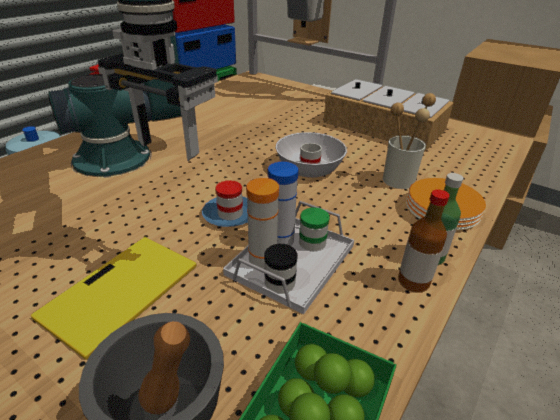

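The canisters are back within about 2 mm (lids at (263,190) and (283,172)), red is on the saucer (229,197), the empty tub is in the bowl (311,155), and the bystanders are unmoved. Handing in.

```bash
python3 -c "
from bench import robot
print(robot.finish_job())"
```

```text
the job is handed in; nothing more can be done
None
```

The job is handed in (no verdict was returned): the last camera check showed the empty tub upright in the bowl, the red-lidded tub about 2 mm from the saucer's centre, both canisters within about 2 mm of their first places, and the green- and black-lidded tubs apparently unmoved.

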